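# Make up two calibration kits

### The job

Make up two calibration kits: in the two-compartment tray, the tall slim can in the wide compartment and the shorting link in the narrow one; in the three-compartment tray, the short squat can in the wide compartment and the adapter box and the well insert in the narrow ones, one in each, either way round. Everything must be left standing upright on the tray floor, let go. Never tip a can over, and leave the medium can where it stands.

Things in the scene. Friction and masses are not known exactly. Their poses are not given: they have to be found in the camera images.
- can_tall: Tall slim standard resistor: upright steel can, diameter 44, 105 high (dark collar round the top, 1 proud), with two terminal posts 14 high on top; 450 g. Sizes in mm, mass approximate. Origin: centre of the underside; z up when standing.
- can_medium: Medium standard resistor, not wanted: steel can, diameter 50, 78 high, dark collar, four terminal posts 14 high on top; 420 g. Leave it standing. Sizes in mm, mass approximate. Origin: centre of the underside; z up when standing.
- can_short: Short squat standard resistor: steel can, diameter 56, 50 high, dark collar, two terminal posts 14 high on top; 380 g. Sizes in mm, mass approximate. Origin: centre of the underside; z up when standing.
- shorting_link: Shorting link: black block 22 (x) by 50 (y) and 38 high, with a brass bar 44 long along y held above it on two short posts, top at 50; 110 g. Sizes in mm, mass approximate. Origin: centre of the underside; z up when standing.
- adapter_box: Adapter box: square aluminium box 36 by 36 and 45 high, black top with one round steel socket 14 in diameter, 12 high, in its middle; 120 g. Sizes in mm, mass approximate. Origin: centre of the underside; z up when standing.
- well_insert: Well insert: plain aluminium cylinder, diameter 30, 62 high, three small dark bores seen in its flat top; 110 g. Sizes in mm, mass approximate. Origin: centre of the underside; z up when standing.
- tray_two: Two-compartment wooden tray, 142 (x) by 82 (y) by 12 high: wide compartment 74 by 74 centred at x = -30, narrow one 56 (x) by 74 (y) centred at x = +39. Sizes in mm. Fixed to the bench, walls and ribs 12 high and 4 thick, floor 4 thick (things stand 4 above the bench), compartments in a row along the tray's x, each 74 across (y). Origin: centre of the underside; z up.
- tray_three: Three-compartment wooden tray, 202 (x) by 82 (y) by 12 high: wide compartment 74 by 74 centred at x = -60, narrow ones 56 (x) by 74 (y) centred at x = +9 and x = +69. Sizes in mm. Fixed to the bench, walls and ribs 12 high and 4 thick, floor 4 thick (things stand 4 above the bench), compartments in a row along the tray's x, each 74 across (y). Origin: centre of the underside; z up.
Not all that is in view belongs to the job. What is shaped like the can_short but orange or purple is not meant.

How it is judged:
At the end, for the whole second after the job is handed in: The five things stand in their compartments: centre between its walls, underside within 3 mm of the tray floor, upright within 0.08 rad, still, not touched by the fingers; box and insert in one narrow compartment each. The medium can is upright, within 20 mm of its start (x of can_tall in the frame of tray_two between -0.06 and 0 m and y of can_tall in the frame of tray_two between -0.037 and 0.037 m and x of shorting_link in the frame of tray_two between 0.011 and 0.067 m and y of shorting_link in the frame of tray_two between -0.037 and 0.037 m and x of can_short in the frame of tray_three between -0.09 and -0.03 m and y of can_short in the frame of tray_three between -0.037 and 0.037 m and (((x of adapter_box in the frame of tray_three between -0.019 and 0.037 m and y of adapter_box in the frame of tray_three between -0.037 and 0.037 m) and (x of well_insert in the frame of tray_three between 0.041 and 0.097 m and y of well_insert in the frame of tray_three between -0.037 and 0.037 m)) or ((x of well_insert in the frame of tray_three between -0.019 and 0.037 m and y of well_insert in the frame of tray_three between -0.037 and 0.037 m) and (x of adapter_box in the frame of tray_three between 0.041 and 0.097 m and y of adapter_box in the frame of tray_three between -0.037 and 0.037 m))) and z of can_tall in the frame of tray_two between 0 and 0.007 m and angle between each of can_tall, shorting_link, can_short, adapter_box, well_insert, can_medium's own z axis and vertical below 0.08 rad and linear speed of each of can_tall, shorting_link, can_short, adapter_box, well_insert below 0.02 m/s and angular speed of each of can_tall, shorting_link, can_short, adapter_box, well_insert below 0.2 rad/s and contact force between each of can_tall, shorting_link, can_short, adapter_box, well_insert and the fingers below 0.05 N and z of shorting_link in the frame of tray_two between 0 and 0.007 m and z of can_short in the frame of tray_three between 0 and 0.007 m and z of adapter_box in the frame of tray_three between 0 and 0.007 m and z of well_insert in the frame of tray_three between 0 and 0.007 m and distance of can_medium from where it was at the start of the episode below 0.02 m).
It fails at once if a resistor can tips over (more than 0.6 rad) (angle between any of can_tall, can_medium, can_short's own z axis and vertical above 0.6 rad).
It also fails if it takes over 128 s, if anything falls off the work surface, if the arm or the gripper's body presses on something with over 40 N, if the wrist force passes 120 N, or if a joint passes its speed limit or range.

### The arm

A 6-joint arm with a two-finger parallel gripper is mounted at the origin on the work surface. World frame = base frame: x ahead of the robot, y to its left, z up, the work surface at z = 0. Lengths are in m, angles in rad, forces in N, time in s.
With the tool pointing down it reaches from about 0.35 to 0.875 m from the base axis. Payload 4.2 kg.
Tool frame: the origin (TCP) lies between the finger pads; the fingertips stand 19 mm ahead of it and the grasp point (between the pads) is the TCP; x points along the fingers, z is the direction in which the jaws open and shut, and the axes are right-handed (so a half turn about x gives the same grasp; the last joint's range is limited). The gripper opens to 85 mm and grips with 20 to 120 N. Pads are 22 mm wide; open, the fingers measure 114 mm over their backs; the gripper's body (76 mm by 85 mm) begins 54 mm behind the grasp point. The pads swing forward as they close: fully open they stand 13 mm farther back than shut.
Start: joints at [-0.865, 0.385, 0.008, 0, -1.194, -0.259], TCP at [0.27, -0.564, 0.25] pointing down, gripper open.
Joint ranges: [-3.14, 3.14], [-1.21, 2.06], [-1.07, 1.41], [-3.16, 2.05], [-2.99, -0.16], [-3.1, 3.1]. Speed limits (rad/s): [2.79, 2.79, 3.14, 3.14, 3.14, 3.14].

### API

Orientations are given as a unit quaternion [w, x, y, z].
In Python, from rig import ctrl gives the robot as it stands.
- The arm moves only by the tool send_rows, never from a script. Its argument "rows" is a list of rows, each an object of numbers: "jaw": the finger opening in mm, from 0 to 85.4; "x", "y", "z": the shift along the tool's x, y, z in mm; "ax", "ay", "az": the turn, a rotation vector about the tool's x, y, z in rad. In form: [{"jaw": .., "x": .., "y": .., "z": .., "ax": .., "ay": .., "az": ..}, ...]. A call has 1 to 8 rows; each row shifts and turns the pose as measured when the row begins, along the tool's axes as they then stand; what a row does not reach is not made up. A row lasts 1/10 s, in which the tool goes at most 50 mm and 8.59 degrees, less where a joint would pass 70% of its speed; a pose out of reach is approached as far as the arm can. A call is refused whole if a number of a shift passes 50 or a number of a turn 0.15, either way. A call with a gripper value outside its range is refused whole. The fingers move at their own pace and stop on an object; the grip force is fixed at half the most. Time passes only in rows, so rows that do not move let the fingers close. It gives the time, the measured TCP pose, the force and the opening at its end, in the units of the state.
- ctrl.get_obs(): the state, without advancing time (a new reading comes with each control period).
- ctrl.camera(name): name is "side" or "top" or "wrist"; returns (picture, depth): 384x512x3 uint8, red, green, blue; 384x512 float32, m along the optical axis (not along the pixel's ray), 0 where there is no reading.
- ctrl.get_calibration(name): a dict with "vfov" (degrees; the focal length in pixels is half the picture's height over the tangent of half this angle, whatever the lens; pixels are square), "cx", "cy" (the principal point, pixels), "view" (4x4, takes a point from world to camera coordinates); the wrist camera has in their place "hand_eye" (4x4, takes a point from camera to tool coordinates, whose origin is the TCP and whose axes are the tool frame's). Camera axes: x right, y up, looking along -z (the intrinsics and any distortion apply to the point x, -y, -z); pixel columns grow to the right and rows downward; lengths in m; the calibration is good to about 2 mm. A picture is of the moment at which its call begins: read the wrist's pose just before it. get_calibration takes no time and is no camera call.
- ctrl.job_done(): hands the job in, once; it reports no verdict.
Trained networks look in the newest picture that a camera, given by its name, has taken for a name from the list of things; names that differ only in an ending like _2 or _b are one class to them, and where a whole thing is asked for, a point or a joint stands for the part that bears it (a point fixed in the world has none). Each returns a list of dicts, best first, with "confidence" (0 to 1); they miss things now and then, are a little off and sometimes report something else, mostly with a low value. They report only what shows in the picture. A call takes as long as a camera call. They do not tell look-alikes from the thing itself.
- ctrl.spot_in(query, camera): "at" ([x, y, z] in m, in the coordinates of the camera as it stood for that picture, good to about 4 mm: the middle of the surface that is visible of it).
- ctrl.masks_of(query, camera): "region" (384x512 bool, what is visible of it).
The state is a dict: "t": time; "joints": joint angles; "joint_vel": joint speeds; "tau": joint torques, N m; "ee_pos": TCP position; "tcp_rot": TCP orientation; "force": force on the tool from outside, world axes, zero at the start; "moment": the same for the moment, N m; "width": finger opening in m.
Only numpy, scipy, OpenCV 4.12 (cv2) and the standard library are available. Lean on these libraries where they do the work, as an engineer would, in place of code of your own. Each camera call takes 0.05 s, during which the arm holds its last target.

## Working session

There is one attempt and no reset: what is moved stays moved. The work goes in short steps, Python scripts to look and compute and a tool call to move; the robot and the scene stay as the last step left them, time stands still between calls to the robot, and variables do not carry over. Pictures are saved under pics/ and viewed, and the job is handed in when it is done.

Besides the shell and the picture viewer there is one more tool, called after ">>>" as a command line: name --argument value ..., lists and objects as JSON in quotes. send_rows: Moves the arm, as the interface text tells. Its arguments: {"type":"object","properties":{"rows":{"type":"array","items":{"type":"object","properties":{"jaw":{"type":"number"},"x":{"type":"number"},"y":{"type":"number"},"z":{"type":"number"},"ax":{"type":"number"},"ay":{"type":"number"},"az":{"type":"number"}}}}},"required":["rows"]}

```bash
ls; mkdir -p pics; python3 - <<'E'
from rig import ctrl
import cv2,numpy as np
o=ctrl.get_obs();print({k:np.round(v,4) for k,v in o.items()})
for n in ["top","side","wrist"]:
    p,d=ctrl.camera(n);cv2.imwrite(f"pics/{n}0.png",cv2.cvtColor(p,cv2.COLOR_RGB2BGR));np.save(f"pics/{n}0d.npy",d)
    c=ctrl.get_calibration(n);print(n,{k:(np.round(v,4).tolist() if not isinstance(v,str) else v) for k,v in c.items()})
E
```

```text
pics
{'t': np.float64(0.0), 'joints': array([-8.654e-01,  3.856e-01,  6.600e-03, -5.000e-04, -1.194e+00,
       -2.586e-01]), 'joint_vel': array([ 0.0023, -0.0007, -0.0005, -0.0006, -0.0006, -0.001 ]), 'tau': array([ 4.00000e-04, -3.92287e+01,  1.88401e+01,  4.18600e+00,
       -4.70000e-03, -0.00000e+00]), 'ee_pos': array([ 0.2698, -0.5631,  0.2492]), 'tcp_rot': array([ 0.3772, -0.5976,  0.3765,  0.599 ]), 'force': array([-0.0305,  0.5823, -1.2775]), 'moment': array([-0.0274, -0.0322,  0.02  ]), 'width': np.float64(0.0853)}
top {'vfov': 48.7247, 'cx': 258.1191, 'cy': 190.77, 'view': [[0.0287, -0.9996, 0.0019, -0.0002], [0.9806, 0.0285, 0.194, -0.5193], [-0.194, -0.0037, 0.981, -0.9306], [0.0, 0.0, 0.0, 1.0]]}
side {'vfov': 50.7097, 'cx': 258.2061, 'cy': 191.9566, 'view': [[-0.9957, -0.0915, 0.0132, 0.5089], [0.0658, -0.6015, 0.7962, -0.0645], [-0.0649, 0.7936, 0.6049, -0.8883], [0.0, 0.0, 0.0, 1.0]]}
wrist {'vfov': 62.4105, 'cx': 258.7321, 'cy': 196.3246, 'hand_eye': [[-0.0007, 0.2625, -0.9649, -0.1232], [0.0001, 0.9649, 0.2625, 0.0662], [1.0, 0.0001, -0.0007, 0.0001], [0.0, 0.0, 0.0, 1.0]]}
```

View pics/top0.png

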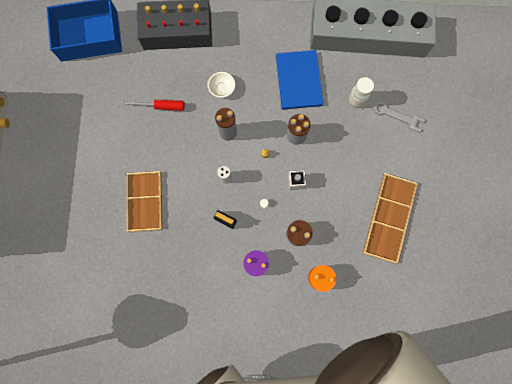

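View pics/side0.png

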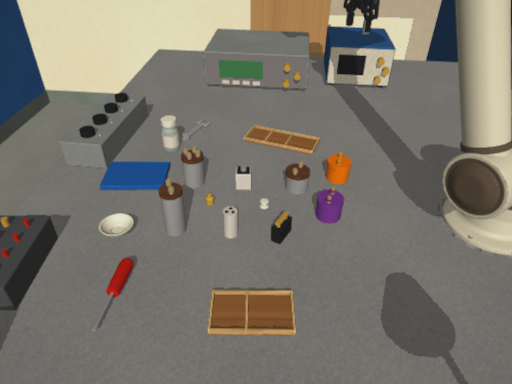

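View pics/wrist0.png

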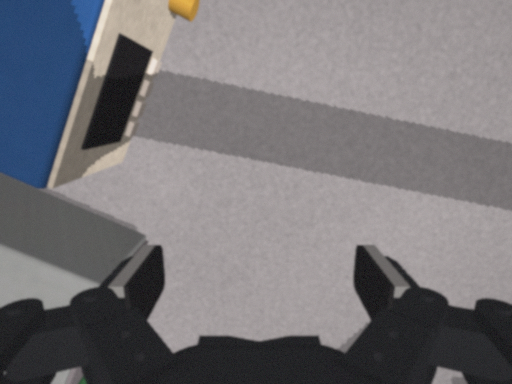

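```bash
cat > h.py <<'E'
from rig import ctrl
import cv2,numpy as np
def K(c): return 192/np.tan(np.radians(c["vfov"])/2)
def world(name,d,T=None):
    c=ctrl.get_calibration(name);f=K(c)
    v,u=np.mgrid[0:384,0:512]
    P=np.stack([(u-c["cx"])/f*d,-(v-c["cy"])/f*d,-d,np.ones_like(d)],-1)
    M=np.linalg.inv(c["view"]) if "view" in c else T@c["hand_eye"]
    W=(P@np.asarray(M).T)[...,:3]; W[d<=0]=np.nan
    return W
def toolT(o):
    from scipy.spatial.transform import Rotation as R
    q=o["tcp_rot"];T=np.eye(4);T[:3,:3]=R.from_quat([q[1],q[2],q[3],q[0]]).as_matrix();T[:3,3]=o["ee_pos"];return T
def save(n,p): cv2.imwrite(f"pics/{n}.png",cv2.cvtColor(p,cv2.COLOR_RGB2BGR))
E
python3 - <<'E'
from h import *
H=dict(can_tall=.105,can_medium=.078,can_short=.05,shorting_link=.05,adapter_box=.045,well_insert=.062,tray_two=.012,tray_three=.012)
p,d=ctrl.camera("top");W=world("top",d);np.save("pics/W.npy",W)
print("bench z",np.nanmedian(W[60:300,180:420,2]), np.nanmedian(W[290:310,180:250,2]),np.nanmedian(W[60:80,180:200,2]))
c=ctrl.get_calibration("top")
for q in H:
    for r in ctrl.masks_of(q,"top")[:3]:
        m=r["region"]; w=W[m]; w=w[~np.isnan(w[:,0])]
        v,u=np.nonzero(m)
        t=w[abs(w[:,2]-H[q])<.004]
        print(q,round(r["confidence"],2),m.sum(),(u.mean().round(),v.mean().round()),"zmax",np.percentile(w[:,2],[50,90,98]).round(3),
          "top",len(t), ((t.min(0)+t.max(0))/2).round(4) if len(t) else "", (np.ptp(t,axis=0)).round(3) if len(t) else "", t.mean(0).round(4) if len(t) else "")
        if q in("tray_two","tray_three","adapter_box","shorting_link"):
            tt=t if 'tray' not in q else w
            print("   rect",cv2.minAreaRect((tt[:,:2]*1000).astype(np.float32)))
big=cv2.resize(p[90:300,200:350],None,fx=4,fy=4,interpolation=cv2.INTER_CUBIC)[:600];save("crop0",cv2.resize(big,None,fx=.9,fy=.9))
E
```

```text
bench z 0.001258895530627524 0.0007127187667277379 0.0008483733245926439
can_tall 0.58 566 (np.float64(226.0), np.float64(123.0)) zmax [0.104 0.11  0.12 ] top 254 [0.6757 0.0946 0.1054] [0.044 0.046 0.007] [0.6753 0.0938 0.1056]
can_medium 0.76 561 (np.float64(298.0), np.float64(128.0)) zmax [0.078 0.091 0.094] top 269 [ 0.6741 -0.0767  0.0781] [0.05  0.049 0.008] [ 0.6723 -0.0762  0.0788]
can_short 0.96 532 (np.float64(256.0), np.float64(263.0)) zmax [0.051 0.055 0.065] top 462 [0.3553 0.0139 0.0503] [0.056 0.056 0.007] [0.3552 0.0146 0.0508]
can_short 0.92 575 (np.float64(322.0), np.float64(278.0)) zmax [0.051 0.055 0.065] top 473 [ 0.3267 -0.1354  0.0502] [0.055 0.058 0.007] [ 0.3265 -0.1348  0.0508]
can_short 0.64 536 (np.float64(300.0), np.float64(232.0)) zmax [0.051 0.055 0.064] top 437 [ 0.4266 -0.0829  0.05  ] [0.055 0.055 0.008] [ 0.4263 -0.0823  0.0509]
shorting_link 0.76 248 (np.float64(225.0), np.float64(219.0)) zmax [0.04  0.052 0.053] top 82 [0.4548 0.0901 0.0503] [0.025 0.04  0.007] [0.455  0.0901 0.0506]
   rect ((455.172607421875, 90.4009017944336), (43.6965408325195
[... 584 characters left out ...]
012 ] [0.147 0.092 0.008] [0.4973 0.287  0.0119]
   rect ((495.3698425292969, 290.6540222167969), (142.72898864746094, 88.4106216430664), 5.6631927490234375)
tray_three 0.88 3015 (np.float64(390.0), np.float64(218.0)) zmax [0.005 0.012 0.014] top 657 [ 0.4732 -0.3023  0.012 ] [0.213 0.132 0.008] [ 0.4733 -0.3037  0.0116]
   rect ((474.7718505859375, -303.6143493652344), (83.58644104003906, 208.3035125732422), 74.18968963623047)
tray_three 0.51 2104 (np.float64(144.0), np.float64(201.0)) zmax [0.005 0.012 0.015] top 435 [0.4949 0.2877 0.012 ] [0.147 0.092 0.008] [0.4972 0.2873 0.0119]
   rect ((495.2650451660156, 290.52911376953125), (143.18392944335938, 89.13536071777344), 6.150524616241455)
```

```bash
ls pics
```

```text
W.npy
crop0.png
side0.png
side0d.npy
top0.png
top0d.npy
wrist0.png
wrist0d.npy
```

```bash
python3 - <<'E'
from h import *
p=cv2.cvtColor(cv2.imread("pics/top0.png"),cv2.COLOR_BGR2RGB)
a=cv2.resize(p[155:285,110:180],None,fx=4,fy=4,interpolation=cv2.INTER_CUBIC)
b=cv2.resize(p[155:285,350:430],None,fx=4,fy=4,interpolation=cv2.INTER_CUBIC)
save("trays",np.hstack([a,b]))
E
```

```text
(no output)
```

View pics/trays.png

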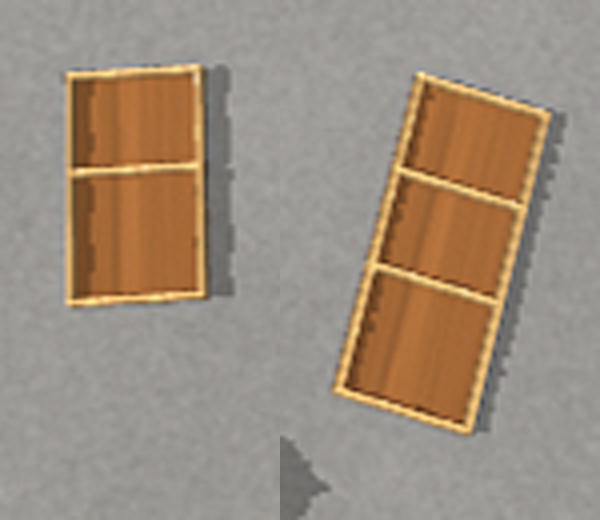

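View pics/crop0.png

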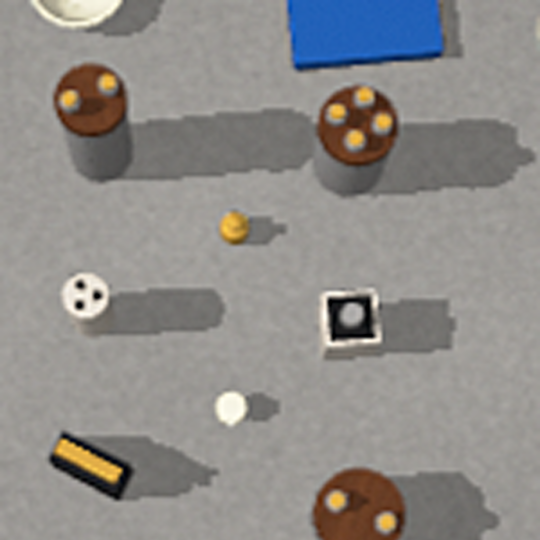

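```bash
cat >> h.py <<'E'
from scipy.spatial.transform import Rotation as R
def ray(name,u,v,z):
    c=ctrl.get_calibration(name);f=K(c);M=np.linalg.inv(c["view"])
    r=M[:3,:3]@np.array([(u-c["cx"])/f,-(v-c["cy"])/f,-1]);o=M[:3,3]
    return (o+r*(z-o[2])/r[2])
def plan(x,y,z,yawdeg,step=45):
    """yaw = heading of jaw axis (mod 180)"""
    o=ctrl.get_obs();T=toolT(o);
    cur=np.degrees(np.arctan2(T[1,2],T[0,2]))
    dy=(yawdeg-cur+90)%180-90
    a=np.radians(cur+dy); zz=np.array([np.cos(a),np.sin(a),0]);xx=np.array([0,0,-1.]);yy=np.cross(zz,xx)
    Rt=np.stack([xx,yy,zz],1)
    rv=R.from_matrix(T[:3,:3].T@Rt).as_rotvec(); d=T[:3,:3].T@(np.array([x,y,z])-T[:3,3])*1000
    d2=Rt.T@(np.array([x,y,z])-T[:3,3])*1000
    print("t",o["t"].round(2),"pos",o["ee_pos"].round(4),"jawyaw",cur.round(1),"j6",o["joints"][5].round(2),"w",o["width"].round(4),"F",o["force"].round(1))
    print(" turn total",rv.round(3)," shift now-axes",d.round(1)," shift after-turn axes",d2.round(1))
E
python3 - <<'E'
from h import *
for nm,px,L,l in(("two",[(127,173),(160,171.5),(161.25,229.5),(127.5,231)],.142,.082),("three",[(384.5,173),(417.5,183),(398,263),(363.75,252.5)],.202,.082)):
    w=np.array([ray("top",u,v,.012)[:2] for u,v in px])
    m=np.array([(L/2,l/2),(L/2,-l/2),(-L/2,-l/2),(-L/2,l/2)])
    c=w.mean(0);q=((w-c)[:,0]+1j*(w-c)[:,1]);k=m[:,0]+1j*m[:,1]
    s=(q*k.conj()).sum();a=np.angle(s);print(nm,c.round(4),np.degrees(a).round(2),"scale",(abs(s)/(abs(k)**2).sum()).round(3),"res mm",(abs(q-k*np.exp(1j*a))*1000).round(1))
    for xx in ((-.030,.039) if nm=="two" else (-.06,.009,.069)): print("  comp",xx,(c+xx*np.array([np.cos(a),np.sin(a)])).round(4))
plan(.4548,.0902,.15,-26.4)
E
```

```text
two [0.4942 0.2877] 5.19 scale 0.989 res mm [0.7 1.7 0.9 1.9]
  comp -0.03 [0.4643 0.285 ]
  comp 0.039 [0.533  0.2912]
three [ 0.472  -0.3032] -15.67 scale 0.993 res mm [0.8 1.1 1.1 0.8]
  comp -0.06 [ 0.4143 -0.287 ]
  comp 0.009 [ 0.4807 -0.3056]
  comp 0.069 [ 0.5385 -0.3218]Traceback (most recent call last):
  File "<stdin>", line 8, in <module>
  File "h.py", line 29, in plan
    print("t",o["t"].round(2),"pos",o["ee_pos"].round(4),"jawyaw",cur.round(1),"j6",o["joints"][5].round(2),"w",o["width"].round(4),"F",o["force"].round(1))
              ^^^^^^^^^^^^
AttributeError: 'float' object has no attribute 'round'
```

Could be mistaken for the wanted things:
- **Short can:** purple at (257,263), orange at (322,278) and brown-collared at (300,233). I choose (300,233).
- **Tall can:** (226,122) has 2 posts and measures 105 high, so I choose it. (299,127) has 4 posts and is the medium can.
- **Insert:** (224,173), three bores. The bottle at (362,92) is not it.
- **Box:** (297,179).
- **Link:** (225,218).

The close crop confirms these. Both trays have the wide compartment at the near end.

```bash
sed -i 's/o\["t"\].round(2)/round(float(o["t"]),2)/; s/o\["width"\].round(4)/round(float(o["width"]),4)/' h.py; python3 - <<'E'
from h import *
plan(.4548,.0902,.15,-26.4)
E
```

```text
t 0.6 pos [ 0.2701 -0.5636  0.2503] jawyaw 115.6 j6 -0.26 w 0.085 F [-0.6  0.6 -0.2]
 turn total [-0.663 -0.     0.   ]  shift now-axes [ 100.3 -449.1  509.8]  shift after-turn axes [ 100.3 -667.8  125.2]
```

>>> send_rows --rows '[{"jaw": 85, "ax": -0.133}, {"jaw": 85, "ax": -0.133}, {"jaw": 85, "ax": -0.133}, {"jaw": 85, "ax": -0.133}, {"jaw": 85, "ax": -0.131}, {"jaw": 85, "y": -40, "z": 8}, {"jaw": 85, "y": -40, "z": 8}, {"jaw": 85, "y": -40, "z": 8}]'

```text
invalid input
```

>>> send_rows --rows '[{"jaw": 85, "y": -40, "z": 8}, {"jaw": 85, "y": -40, "z": 8}, {"jaw": 85, "y": -40, "z": 8}, {"jaw": 85, "y": -40, "z": 8}, {"jaw": 85, "y": -40, "z": 8}, {"jaw": 85, "y": -40, "z": 8}, {"jaw": 85, "y": -40, "z": 8}, {"jaw": 85, "y": -40, "z": 8}]'

```text
invalid input
```

```bash
python3 - <<'E'
from h import *
plan(.4548,.0902,.15,-26.4)
E
```

```text
t 0.6 pos [ 0.2701 -0.5636  0.2503] jawyaw 115.6 j6 -0.26 w 0.085 F [-0.6  0.6 -0.2]
 turn total [-0.663 -0.     0.   ]  shift now-axes [ 100.3 -449.1  509.8]  shift after-turn axes [ 100.3 -667.8  125.2]
```

Perhaps every field is needed in each row.

>>> send_rows --rows '[{"jaw": 85, "x": 0, "y": 0, "z": 0, "ax": -0.133, "ay": 0, "az": 0}, {"jaw": 85, "x": 0, "y": 0, "z": 0, "ax": -0.133, "ay": 0, "az": 0}, {"jaw": 85, "x": 0, "y": 0, "z": 0, "ax": -0.133, "ay": 0, "az": 0}, {"jaw": 85, "x": 0, "y": 0, "z": 0, "ax": -0.133, "ay": 0, "az": 0}, {"jaw": 85, "x": 0, "y": 0, "z": 0, "ax": -0.131, "ay": 0, "az": 0}, {"jaw": 85, "x": 0, "y": -40, "z": 8, "ax": 0, "ay": 0, "az": 0}, {"jaw": 85, "x": 0, "y": -40, "z": 8, "ax": 0, "ay": 0, "az": 0}, {"jaw": 85, "x": 0, "y": -40, "z": 8, "ax": 0, "ay": 0, "az": 0}]'

```text
t: 1.4
ee_pos: [0.2986, -0.4455, 0.2485]
tcp_rot: [0.154, -0.69, 0.154, 0.69]
force: [0.8, 0.2, -0.4]
width: 0.085
```

>>> send_rows --rows '[{"jaw": 85, "x": 0, "y": -45, "z": 8, "ax": 0, "ay": 0, "az": 0}, {"jaw": 85, "x": 0, "y": -45, "z": 8, "ax": 0, "ay": 0, "az": 0}, {"jaw": 85, "x": 0, "y": -45, "z": 8, "ax": 0, "ay": 0, "az": 0}, {"jaw": 85, "x": 0, "y": -45, "z": 8, "ax": 0, "ay": 0, "az": 0}, {"jaw": 85, "x": 0, "y": -45, "z": 8, "ax": 0, "ay": 0, "az": 0}, {"jaw": 85, "x": 0, "y": -45, "z": 8, "ax": 0, "ay": 0, "az": 0}, {"jaw": 85, "x": 0, "y": -45, "z": 8, "ax": 0, "ay": 0, "az": 0}, {"jaw": 85, "x": 0, "y": -45, "z": 8, "ax": 0, "ay": 0, "az": 0}]'

```text
t: 2.2
ee_pos: [0.3956, -0.0798, 0.2506]
tcp_rot: [-0.155, 0.693, -0.155, -0.687]
force: [0.1, 0.4, 0.3]
width: 0.0852
```

```bash
python3 - <<'E'
from h import *
plan(.4548,.0902,.15,-26.4)
E
```

```text
t 2.2 pos [ 0.3956 -0.0798  0.2506] jawyaw 154.6 j6 -0.66 w 0.0852 F [0.1 0.4 0.3]
 turn total [ 0.018 -0.008  0.002]  shift now-axes [ 100.7 -178.8   20.1]  shift after-turn axes [ 100.6 -178.6   22.5]
```

>>> send_rows --rows '[{"jaw": 85, "x": 0, "y": -45, "z": 5, "ax": 0.01, "ay": -0.008, "az": 0}, {"jaw": 85, "x": 0, "y": -45, "z": 5, "ax": 0.008, "ay": 0, "az": 0}, {"jaw": 85, "x": 20, "y": -45, "z": 5, "ax": 0, "ay": 0, "az": 0}, {"jaw": 85, "x": 20, "y": -40, "z": 5, "ax": 0, "ay": 0, "az": 0}, {"jaw": 85, "x": 20, "y": 0, "z": 0, "ax": 0, "ay": 0, "az": 0}, {"jaw": 70, "x": 0, "y": 0, "z": 0, "ax": 0, "ay": 0, "az": 0}, {"jaw": 60, "x": 0, "y": 0, "z": 0, "ax": 0, "ay": 0, "az": 0}]'

```text
t: 2.9
ee_pos: [0.4581, 0.0996, 0.1941]
tcp_rot: [-0.161, 0.693, -0.155, -0.686]
force: [0.4, 0.3, 0.7]
width: 0.0605
```

```bash
python3 - <<'E'
from h import *
o=ctrl.get_obs();p,d=ctrl.camera("wrist");save("w1",p)
W=world("wrist",d,toolT(o))
for r in ctrl.masks_of("shorting_link","wrist")[:2]:
    w=W[r["region"]];w=w[~np.isnan(w[:,0])];t=w[abs(w[:,2]-.05)<.005]
    print(round(r["confidence"],2),len(w),len(t),np.percentile(w[:,2],[2,50,98]).round(3))
    if len(t): print(cv2.minAreaRect((t[:,:2]*1000).astype(np.float32)))
plan(.4548,.0902,.030,-26.4)
E
```

```text
0.71 1488 548 [0.    0.038 0.051]
((454.5091857910156, 91.52180480957031), (43.55310821533203, 9.322802543640137), 64.49524688720703)
t 3.0 pos [0.4578 0.099  0.1943] jawyaw 154.1 j6 -1.01 w 0.0596 F [0.3 0.  0.4]
 turn total [ 0.009 -0.008  0.011]  shift now-axes [164.2  11.    0.2]  shift after-turn axes [164.3   9.2  -1.2]
```

View pics/w1.png

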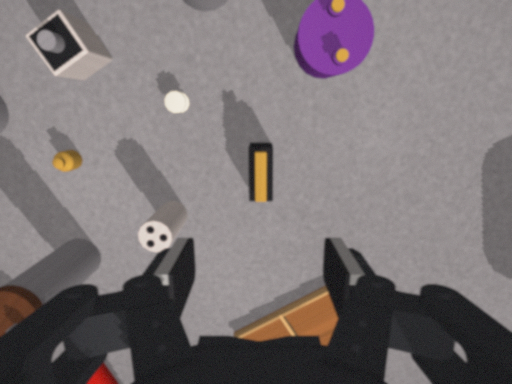

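The wrist view shows the link at (260,175), centred between the fingers and within 1 mm of the top-camera measurement.

>>> send_rows --rows '[{"jaw": 60, "x": 40, "y": 5, "z": 0, "ax": 0.009, "ay": -0.008, "az": 0.01}, {"jaw": 60, "x": 40, "y": 4, "z": 0, "ax": 0, "ay": 0, "az": 0}, {"jaw": 60, "x": 35, "y": 0, "z": 0, "ax": 0, "ay": 0, "az": 0}, {"jaw": 60, "x": 0, "y": 0, "z": 0, "ax": 0, "ay": 0, "az": 0}]'

```text
t: 3.4
ee_pos: [0.4595, 0.0905, 0.0835]
tcp_rot: [-0.167, 0.693, -0.159, -0.683]
force: [-1.0, -0.3, 1.1]
width: 0.06
```

```bash
python3 - <<'E'
from h import *
plan(.4547,.0909,.030,-26)
E
```

```text
t 3.4 pos [0.4595 0.0905 0.0835] jawyaw 153.3 j6 -1.01 w 0.06 F [-1.  -0.3  1.1]
 turn total [-0.012 -0.011  0.015]  shift now-axes [53.4  2.6  5. ]  shift after-turn axes [53.5  1.7  4.5]
```

>>> send_rows --rows '[{"jaw": 60, "x": 20, "y": 2, "z": 5, "ax": 0, "ay": -0.01, "az": 0.015}, {"jaw": 60, "x": 22, "y": 0, "z": 0, "ax": 0, "ay": 0, "az": 0}, {"jaw": 60, "x": 8, "y": 0, "z": 0, "ax": 0, "ay": 0, "az": 0}, {"jaw": 60, "x": 0, "y": 0, "z": 0, "ax": 0, "ay": 0, "az": 0}]'

```text
t: 3.8
ee_pos: [0.4605, 0.0919, 0.0401]
tcp_rot: [-0.166, 0.692, -0.161, -0.684]
force: [-0.5, -0.9, -0.1]
width: 0.0598
```

```bash
python3 - <<'E'
from h import *
plan(.4547,.0909,.030,-26)
E
```

```text
t 3.8 pos [0.4605 0.0919 0.0401] jawyaw 153.3 j6 -1.02 w 0.0598 F [-0.5 -0.9 -0.1]
 turn total [-0.013 -0.01   0.01 ]  shift now-axes [10.   3.6  4.8]  shift after-turn axes [10.1  3.4  4.7]
```

>>> send_rows --rows '[{"jaw": 60, "x": 6, "y": 3.5, "z": 4.8, "ax": -0.013, "ay": -0.01, "az": 0.01}, {"jaw": 60, "x": 6, "y": 2, "z": 3, "ax": 0, "ay": -0.005, "az": 0.005}, {"jaw": 60, "x": 3, "y": 0, "z": 0, "ax": 0, "ay": 0, "az": 0}]'

```text
t: 4.1
ee_pos: [0.4531, 0.0915, 0.0282]
tcp_rot: [0.159, -0.689, 0.158, 0.69]
force: [0.5, 0.1, 0.1]
width: 0.0599
```

```bash
python3 - <<'E'
from h import *
plan(.4547,.0909,.030,-26)
E
```

```text
t 4.1 pos [0.4531 0.0915 0.0282] jawyaw 154.1 j6 -1.0 w 0.0599 F [0.5 0.1 0.1]
 turn total [0.001 0.002 0.001]  shift now-axes [-1.8 -0.1 -1.7]  shift after-turn axes [-1.8 -0.1 -1.7]
```

Within 2 mm. Close and lift.

>>> send_rows --rows '[{"jaw": 10, "x": 0, "y": 0, "z": -1.5, "ax": 0, "ay": 0, "az": 0}, {"jaw": 10, "x": 0, "y": 0, "z": 0, "ax": 0, "ay": 0, "az": 0}, {"jaw": 10, "x": 0, "y": 0, "z": 0, "ax": 0, "ay": 0, "az": 0}, {"jaw": 10, "x": 0, "y": 0, "z": 0, "ax": 0, "ay": 0, "az": 0}, {"jaw": 10, "x": 0, "y": 0, "z": 0, "ax": 0, "ay": 0, "az": 0}]'

```text
t: 4.6
ee_pos: [0.4549, 0.091, 0.0288]
tcp_rot: [0.159, -0.689, 0.158, 0.689]
force: [-0.3, -0.2, -0.9]
width: 0.0209
```

```bash
python3 - <<'E'
from h import *
plan(.533,.2912,.13,5.2)
E
```

```text
t 4.6 pos [0.4549 0.091  0.0288] jawyaw 154.1 j6 -1.0 w 0.0209 F [-0.3 -0.2 -0.9]
 turn total [-0.543  0.001  0.002]  shift now-axes [-100.8 -214.4   17.2]  shift after-turn axes [-101.2 -192.3  -96. ]
```

>>> send_rows --rows '[{"jaw": 10, "x": -35, "y": 0, "z": 0, "ax": 0, "ay": 0, "az": 0}, {"jaw": 10, "x": -40, "y": 0, "z": 0, "ax": 0, "ay": 0, "az": 0}, {"jaw": 10, "x": -30, "y": -10, "z": 0, "ax": -0.13, "ay": 0, "az": 0}, {"jaw": 10, "x": 0, "y": -30, "z": -5, "ax": -0.14, "ay": 0, "az": 0}, {"jaw": 10, "x": 0, "y": -40, "z": -10, "ax": -0.14, "ay": 0, "az": 0}, {"jaw": 10, "x": 0, "y": -40, "z": -15, "ax": -0.14, "ay": 0, "az": 0}, {"jaw": 10, "x": 0, "y": -40, "z": -20, "ax": 0, "ay": 0, "az": 0}, {"jaw": 10, "x": 0, "y": -40, "z": -20, "ax": 0, "ay": 0, "az": 0}]'

```text
t: 5.4
ee_pos: [0.5347, 0.288, 0.1357]
tcp_rot: [-0.04, -0.703, -0.04, 0.709]
force: [0.5, 0.2, -1.4]
width: 0.021
```

```bash
python3 - <<'E'
from h import *
plan(.533,.2912,.0345,5.2)
E
```

```text
t 5.4 pos [0.5347 0.288  0.1357] jawyaw -173.5 j6 -0.64 w 0.021 F [ 0.5  0.2 -1.4]
 turn total [ 0.022  0.009 -0.   ]  shift now-axes [101.2  -3.3   0.5]  shift after-turn axes [101.2  -3.3   1.4]
```

>>> send_rows --rows '[{"jaw": 10, "x": 25, "y": -3, "z": 0, "ax": 0.015, "ay": 0.005, "az": 0}, {"jaw": 10, "x": 30, "y": -1, "z": 1, "ax": 0.01, "ay": 0.005, "az": 0}, {"jaw": 10, "x": 25, "y": 0, "z": 0, "ax": 0, "ay": 0, "az": 0}, {"jaw": 10, "x": 10, "y": 0, "z": 0, "ax": 0, "ay": 0, "az": 0}, {"jaw": 10, "x": 0, "y": 0, "z": 0, "ax": 0, "ay": 0, "az": 0}]'

```text
t: 5.9
ee_pos: [0.5351, 0.2994, 0.0412]
tcp_rot: [0.032, 0.708, 0.033, -0.705]
force: [0.7, -0.0, -1.6]
width: 0.021
```

```bash
python3 - <<'E'
from h import *
plan(.533,.2912,.0335,5.2)
E
```

```text
t 5.9 pos [0.5351 0.2994 0.0412] jawyaw -174.7 j6 -0.68 w 0.021 F [ 0.7 -0.  -1.6]
 turn total [ 0.002 -0.004  0.002]  shift now-axes [7.7 8.  2.9]  shift after-turn axes [7.7 8.  2.8]
```

>>> send_rows --rows '[{"jaw": 10, "x": 1, "y": 7, "z": 3, "ax": 0, "ay": -0.003, "az": 0}, {"jaw": 10, "x": 4, "y": 3, "z": 1, "ax": 0, "ay": 0, "az": 0}, {"jaw": 10, "x": 3, "y": 0, "z": 0, "ax": 0, "ay": 0, "az": 0}, {"jaw": 10, "x": 1, "y": 0, "z": 0, "ax": 0, "ay": 0, "az": 0}]'

```text
t: 6.3
ee_pos: [0.5335, 0.2886, 0.0353]
tcp_rot: [0.031, 0.708, 0.034, -0.704]
force: [0.5, -0.4, -1.1]
width: 0.021
```

```bash
python3 - <<'E'
from h import *
plan(.533,.2912,.0335,5.2)
E
```

```text
t 6.3 pos [0.5335 0.2886 0.0353] jawyaw -174.7 j6 -0.67 w 0.021 F [ 0.5 -0.4 -1.1]
 turn total [ 0.002 -0.006  0.005]  shift now-axes [ 1.8 -2.6  0.3]  shift after-turn axes [ 1.8 -2.6  0.3]
```

>>> send_rows --rows '[{"jaw": 10, "x": 2, "y": -1, "z": 0, "ax": 0, "ay": -0.005, "az": 0.005}, {"jaw": 10, "x": 1, "y": 0, "z": 0, "ax": 0, "ay": 0, "az": 0}, {"jaw": 10, "x": 0.5, "y": 0, "z": 0, "ax": 0, "ay": 0, "az": 0}]'

```text
t: 6.6
ee_pos: [0.5342, 0.2901, 0.0329]
tcp_rot: [0.032, 0.707, 0.033, -0.706]
force: [0.0, 0.2, -1.8]
width: 0.021
```

>>> send_rows --rows '[{"jaw": 34, "x": 0, "y": 0, "z": 0, "ax": 0, "ay": 0, "az": 0}, {"jaw": 34, "x": 0, "y": 0, "z": 0, "ax": 0, "ay": 0, "az": 0}, {"jaw": 34, "x": 0, "y": 0, "z": 0, "ax": 0, "ay": 0, "az": 0}, {"jaw": 34, "x": -20, "y": 0, "z": 0, "ax": 0, "ay": 0, "az": 0}, {"jaw": 34, "x": -35, "y": 0, "z": 0, "ax": 0, "ay": 0, "az": 0}, {"jaw": 60, "x": -45, "y": 0, "z": 0, "ax": 0, "ay": 0, "az": 0}, {"jaw": 85, "x": -45, "y": 0, "z": 0, "ax": 0, "ay": 0, "az": 0}, {"jaw": 85, "x": -30, "y": 0, "z": 0, "ax": 0, "ay": 0, "az": 0}]'

```text
t: 7.4
ee_pos: [0.5321, 0.2887, 0.2088]
tcp_rot: [-0.035, -0.704, -0.03, 0.709]
force: [0.0, 0.7, 0.1]
width: 0.0759
```

```bash
cat >> h.py <<'E'
HH=dict(can_tall=.105,can_medium=.078,can_short=.05,shorting_link=.05,adapter_box=.045,well_insert=.062)
def wm(q,extra=0,name=None):
    o=ctrl.get_obs();p,d=ctrl.camera("wrist")
    if name: save(name,p)
    W=world("wrist",d,toolT(o))
    for r in ctrl.masks_of(q,"wrist")[:3]:
        w=W[r["region"]];w=w[~np.isnan(w[:,0])];t=w[abs(w[:,2]-HH[q]-extra)<.005]
        v,u=np.nonzero(r["region"])
        print(q,round(r["confidence"],2),"px",u.mean().round(),v.mean().round(),len(w),len(t),np.percentile(w[:,2],[2,50,90,98]).round(4),((t.min(0)+t.max(0))/2).round(4) if len(t) else "",np.ptp(t,axis=0).round(4) if len(t) else "")
        if len(t): print("   ",[np.round(x,1) for x in cv2.minAreaRect((t[:,:2]*1000).astype(np.float32))])
E
python3 - <<'E'
from h import *
wm("shorting_link",.004,"w2")
plan(.6755,.0944,.22,5.2)
E
```

```text
shorting_link 0.78 px 255.0 183.0 1329 524 [0.0077 0.0422 0.054  0.0547] [0.5342 0.291  0.0532] [0.0129 0.0445 0.0052]
    [array([534.3, 291. ]), array([ 9.2, 44.2]), np.float64(5.3)]
t 7.5 pos [0.5337 0.2899 0.2114] jawyaw -174.7 j6 -0.67 w 0.0852 F [ 0.4  0.3 -0.2]
 turn total [ 0.002  0.001 -0.002]  shift now-axes [  -8.2  207.8 -123. ]  shift after-turn axes [  -8.6  207.5 -123.5]
```

View pics/w2.png

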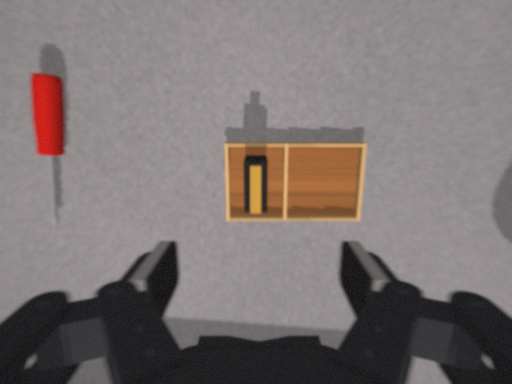

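The link stands in the narrow compartment at (255,183), and its top measures 54 mm, as it should. Next, the tall can.

>>> send_rows --rows '[{"jaw": 85, "x": 0, "y": 40, "z": -24, "ax": 0, "ay": 0, "az": 0}, {"jaw": 85, "x": 0, "y": 40, "z": -24, "ax": 0, "ay": 0, "az": 0}, {"jaw": 85, "x": 0, "y": 40, "z": -24, "ax": 0, "ay": 0, "az": 0}, {"jaw": 85, "x": 0, "y": 40, "z": -24, "ax": 0, "ay": 0, "az": 0}, {"jaw": 85, "x": 0, "y": 30, "z": -20, "ax": 0, "ay": 0, "az": 0}, {"jaw": 85, "x": 0, "y": 10, "z": -6, "ax": 0, "ay": 0, "az": 0}, {"jaw": 85, "x": 0, "y": 0, "z": 0, "ax": 0, "ay": 0, "az": 0}]'

```text
t: 8.2
ee_pos: [0.6776, 0.0975, 0.2098]
tcp_rot: [-0.035, -0.706, -0.035, 0.707]
force: [-0.2, -0.5, -0.8]
width: 0.0851
```

```bash
python3 - <<'E'
from h import *
wm("can_tall",0,"w3")
plan(.6755,.0944,.21,5.2)
E
```

```text
can_tall 0.82 px 261.0 193.0 3545 2379 [0.0035 0.1047 0.1157 0.119 ] [0.6758 0.0959 0.1051] [0.0455 0.0463 0.0098]
    [array([676. ,  95.9]), array([45.1, 46.1]), np.float64(6.6)]
can_tall 0.58 px 357.0 330.0 168 0 [0.005  0.0118 0.0199 0.0236]  
t 8.3 pos [0.6766 0.0993 0.2101] jawyaw -174.3 j6 -0.28 w 0.085 F [-1.   0.4  0.4]
 turn total [0.009 0.001 0.   ]  shift now-axes [0.1 4.7 1.6]  shift after-turn axes [0.1 4.7 1.5]
```

View pics/w3.png

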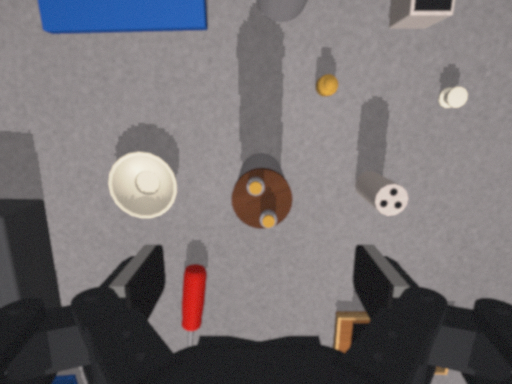

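The tall can (two posts) is at (262,198), measured at (0.676, 0.0957), which agrees with the top view.

>>> send_rows --rows '[{"jaw": 85, "x": 20, "y": 3.5, "z": 1, "ax": 0.008, "ay": 0, "az": 0}, {"jaw": 85, "x": 25, "y": 1.5, "z": 0, "ax": 0.003, "ay": 0, "az": 0}, {"jaw": 85, "x": 20, "y": 0, "z": 0, "ax": 0, "ay": 0, "az": 0}, {"jaw": 85, "x": 5, "y": 0, "z": 0, "ax": 0, "ay": 0, "az": 0}]'

```text
t: 8.7
ee_pos: [0.6738, 0.101, 0.141]
tcp_rot: [0.034, 0.707, 0.035, -0.705]
force: [-0.5, 0.3, -0.8]
width: 0.0851
```

```bash
python3 - <<'E'
from h import *
plan(.676,.0955,.082,5.2)
E
```

```text
t 8.7 pos [0.6738 0.101  0.141 ] jawyaw -174.4 j6 -0.29 w 0.0851 F [-0.5  0.3 -0.8]
 turn total [ 0.006 -0.003  0.002]  shift now-axes [59.   5.9 -1.5]  shift after-turn axes [59.   5.7 -1.7]
```

>>> send_rows --rows '[{"jaw": 85, "x": 15, "y": 4, "z": -1, "ax": 0, "ay": -0.003, "az": 0}, {"jaw": 85, "x": 20, "y": 3, "z": -1, "ax": 0, "ay": 0, "az": 0}, {"jaw": 85, "x": 15, "y": 2, "z": 0, "ax": 0, "ay": 0, "az": 0}, {"jaw": 85, "x": 5, "y": 0, "z": 0, "ax": 0, "ay": 0, "az": 0}, {"jaw": 85, "x": 0, "y": 0, "z": 0, "ax": 0, "ay": 0, "az": 0}]'

```text
t: 9.2
ee_pos: [0.6766, 0.0967, 0.0857]
tcp_rot: [0.036, 0.707, 0.038, -0.705]
force: [-0.0, 0.5, 0.4]
width: 0.0849
```

```bash
python3 - <<'E'
from h import *
plan(.676,.0955,.082,5.2)
E
```

```text
t 9.2 pos [0.6766 0.0967 0.0857] jawyaw -174.0 j6 -0.27 w 0.0849 F [-0.   0.5  0.4]
 turn total [ 0.013 -0.004  0.003]  shift now-axes [3.7 1.2 0.7]  shift after-turn axes [3.7 1.2 0.7]
```

>>> send_rows --rows '[{"jaw": 60, "x": 2, "y": 1, "z": 0, "ax": 0, "ay": -0.003, "az": 0.002}, {"jaw": 50, "x": 1, "y": 0, "z": 0, "ax": 0, "ay": 0, "az": 0}, {"jaw": 40, "x": 0, "y": 0, "z": 0, "ax": 0, "ay": 0, "az": 0}, {"jaw": 32, "x": 0, "y": 0, "z": 0, "ax": 0, "ay": 0, "az": 0}, {"jaw": 32, "x": 0, "y": 0, "z": 0, "ax": 0, "ay": 0, "az": 0}, {"jaw": 32, "x": 0, "y": 0, "z": 0, "ax": 0, "ay": 0, "az": 0}]'

```text
t: 9.8
ee_pos: [0.6775, 0.0964, 0.0851]
tcp_rot: [0.036, 0.707, 0.038, -0.705]
force: [0.1, 0.1, -1.3]
width: 0.0428
```

```bash
python3 - <<'E'
from h import *
plan(.4643,.285,.17,5.2)
E
```

```text
t 9.8 pos [0.6775 0.0964 0.0851] jawyaw -174.0 j6 -0.27 w 0.0428 F [ 0.1  0.1 -1.3]
 turn total [ 0.014 -0.004  0.002]  shift now-axes [ -85.3 -210.   192. ]  shift after-turn axes [ -84.9 -207.1  195.2]
```

>>> send_rows --rows '[{"jaw": 32, "x": -20, "y": 0, "z": 0, "ax": 0, "ay": 0, "az": 0}, {"jaw": 32, "x": -35, "y": 0, "z": 0, "ax": 0, "ay": 0, "az": 0}, {"jaw": 32, "x": -35, "y": -10, "z": 10, "ax": 0, "ay": 0, "az": 0}, {"jaw": 32, "x": -10, "y": -25, "z": 25, "ax": 0, "ay": 0, "az": 0}, {"jaw": 32, "x": 0, "y": -35, "z": 32, "ax": 0, "ay": 0, "az": 0}, {"jaw": 32, "x": 0, "y": -35, "z": 32, "ax": 0, "ay": 0, "az": 0}, {"jaw": 32, "x": 0, "y": -35, "z": 32, "ax": 0, "ay": 0, "az": 0}, {"jaw": 32, "x": 0, "y": -30, "z": 30, "ax": 0, "ay": 0, "az": 0}]'

```text
t: 10.6
ee_pos: [0.4936, 0.2491, 0.1802]
tcp_rot: [-0.031, -0.702, -0.033, 0.711]
force: [0.6, 1.4, -4.1]
width: 0.043
```

```bash
python3 - <<'E'
from h import *
plan(.4643,.285,.12,5.2)
E
```

```text
t 10.6 pos [0.4936 0.2491 0.1802] jawyaw -174.8 j6 -0.66 w 0.043 F [ 0.6  1.4 -4.1]
 turn total [-0.     0.012  0.002]  shift now-axes [ 60.6 -38.3  25.2]  shift after-turn axes [ 60.2 -38.4  25.9]
```

>>> send_rows --rows '[{"jaw": 32, "x": 0, "y": -20, "z": 14, "ax": 0, "ay": 0.006, "az": 0}, {"jaw": 32, "x": 0, "y": -14, "z": 9, "ax": 0, "ay": 0.004, "az": 0}, {"jaw": 32, "x": 10, "y": -3, "z": 3, "ax": 0, "ay": 0, "az": 0}, {"jaw": 32, "x": 20, "y": 0, "z": 0, "ax": 0, "ay": 0, "az": 0}, {"jaw": 32, "x": 20, "y": 0, "z": 0, "ax": 0, "ay": 0, "az": 0}, {"jaw": 32, "x": 5, "y": 0, "z": 0, "ax": 0, "ay": 0, "az": 0}]'

```text
t: 11.2
ee_pos: [0.4553, 0.286, 0.1207]
tcp_rot: [-0.033, -0.703, -0.034, 0.709]
force: [0.3, -0.7, -4.5]
width: 0.0431
```

```bash
python3 - <<'E'
from h import *
plan(.4643,.285,.0895,5.2)
E
```

```text
t 11.2 pos [0.4553 0.286  0.1207] jawyaw -174.5 j6 -0.76 w 0.0431 F [ 0.3 -0.7 -4.5]
 turn total [0.005 0.009 0.002]  shift now-axes [31.1  1.9 -9.1]  shift after-turn axes [31.2  1.8 -8.9]
```

>>> send_rows --rows '[{"jaw": 32, "x": 3, "y": 1, "z": -8, "ax": 0, "ay": 0.006, "az": 0}, {"jaw": 32, "x": 8, "y": 1, "z": -3, "ax": 0, "ay": 0.004, "az": 0}, {"jaw": 32, "x": 8, "y": 0, "z": 0, "ax": 0, "ay": 0, "az": 0}, {"jaw": 32, "x": 6, "y": 0, "z": 0, "ax": 0, "ay": 0, "az": 0}, {"jaw": 32, "x": 0, "y": 0, "z": 0, "ax": 0, "ay": 0, "az": 0}]'

```text
t: 11.7
ee_pos: [0.4687, 0.2836, 0.093]
tcp_rot: [0.033, 0.707, 0.033, -0.706]
force: [0.9, 0.5, -4.4]
width: 0.0429
```

```bash
python3 - <<'E'
from h import *
plan(.4643,.285,.0895,5.2)
E
```

```text
t 11.7 pos [0.4687 0.2836 0.093 ] jawyaw -174.7 j6 -0.75 w 0.0429 F [ 0.9  0.5 -4.4]
 turn total [ 0.003 -0.001  0.001]  shift now-axes [ 3.5 -1.8  4.2]  shift after-turn axes [ 3.5 -1.8  4.2]
```

>>> send_rows --rows '[{"jaw": 32, "x": 2, "y": 0, "z": 3, "ax": 0, "ay": 0, "az": 0}, {"jaw": 32, "x": 2, "y": 0, "z": 0, "ax": 0, "ay": 0, "az": 0}, {"jaw": 32, "x": 1, "y": 0, "z": 0, "ax": 0, "ay": 0, "az": 0}, {"jaw": 32, "x": 0, "y": 0, "z": 0, "ax": 0, "ay": 0, "az": 0}]'

```text
t: 12.1
ee_pos: [0.4661, 0.284, 0.0893]
tcp_rot: [0.032, 0.708, 0.034, -0.705]
force: [-0.2, -0.5, -4.4]
width: 0.0431
```

```bash
python3 - <<'E'
from h import *
plan(.4643,.285,.0895,5.2)
E
```

```text
t 12.1 pos [0.4661 0.284  0.0893] jawyaw -174.6 j6 -0.75 w 0.0431 F [-0.2 -0.5 -4.4]
 turn total [ 0.004 -0.004  0.002]  shift now-axes [-0.2 -1.1  1.7]  shift after-turn axes [-0.2 -1.1  1.7]
```

>>> send_rows --rows '[{"jaw": 32, "x": 1, "y": 0, "z": 0, "ax": 0, "ay": -0.003, "az": 0}, {"jaw": 32, "x": 1, "y": 0, "z": 0, "ax": 0, "ay": 0, "az": 0}]'

```text
t: 12.3
ee_pos: [0.4663, 0.2844, 0.089]
tcp_rot: [0.033, 0.707, 0.035, -0.706]
force: [-4.4, -1.5, 5.6]
width: 0.0425
```

>>> send_rows --rows '[{"jaw": 48, "x": 0, "y": 0, "z": 0, "ax": 0, "ay": 0, "az": 0}, {"jaw": 60, "x": 0, "y": 0, "z": 0, "ax": 0, "ay": 0, "az": 0}, {"jaw": 70, "x": 0, "y": 0, "z": 0, "ax": 0, "ay": 0, "az": 0}, {"jaw": 70, "x": -20, "y": 0, "z": 0, "ax": 0, "ay": 0, "az": 0}, {"jaw": 70, "x": -40, "y": 0, "z": 0, "ax": 0, "ay": 0, "az": 0}, {"jaw": 80, "x": -45, "y": 0, "z": 0, "ax": 0, "ay": 0, "az": 0}, {"jaw": 85, "x": -30, "y": 0, "z": 0, "ax": 0, "ay": 0, "az": 0}, {"jaw": 85, "x": 0, "y": 0, "z": 0, "ax": 0, "ay": 0, "az": 0}]'

```text
t: 13.1
ee_pos: [0.4686, 0.2855, 0.2303]
tcp_rot: [0.032, 0.709, 0.036, -0.703]
force: [0.0, -0.2, 0.1]
width: 0.0851
```

```bash
python3 - <<'E'
from h import *
wm("can_tall",.004,"w4")
plan(.5585,.095,.2,74.3)
E
```

```text
can_tall 0.63 px 265.0 187.0 2985 2049 [0.0228 0.1088 0.1197 0.123 ] [0.4651 0.2837 0.1089] [0.0447 0.0457 0.0095]
    [array([465.4, 283.8]), array([44.2, 45.8]), np.float64(7.2)]
t 13.2 pos [0.4668 0.2842 0.2261] jawyaw -174.5 j6 -0.75 w 0.0848 F [-0.5 -0.1 -0.3]
 turn total [-1.201 -0.002  0.   ]  shift now-axes [ 26.  197.1 -73.2]  shift after-turn axes [ 26.1 139.5 157.3]
```

View pics/w4.png

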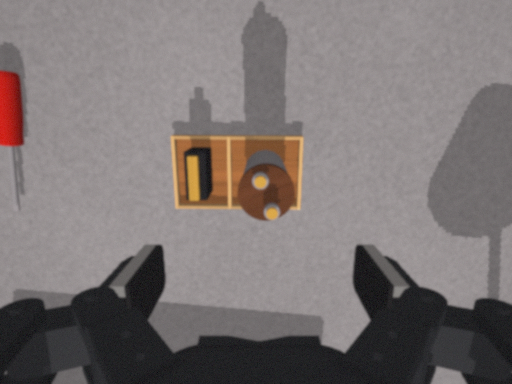

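The tall can stands in the wide compartment at (266,190), with its top at 0.109 m. Next, the well insert.

>>> send_rows --rows '[{"jaw": 85, "x": 0, "y": 30, "z": -10, "ax": -0.149, "ay": 0, "az": 0}, {"jaw": 85, "x": 0, "y": 30, "z": -5, "ax": -0.149, "ay": 0, "az": 0}, {"jaw": 85, "x": 0, "y": 30, "z": 0, "ax": -0.149, "ay": 0, "az": 0}, {"jaw": 85, "x": 0, "y": 30, "z": 5, "ax": -0.149, "ay": 0, "az": 0}, {"jaw": 85, "x": 0, "y": 30, "z": 10, "ax": -0.149, "ay": 0, "az": 0}, {"jaw": 85, "x": 0, "y": 0, "z": 10, "ax": -0.149, "ay": 0, "az": 0}, {"jaw": 85, "x": 0, "y": 0, "z": 10, "ax": -0.149, "ay": 0, "az": 0}, {"jaw": 85, "x": 0, "y": 0, "z": 10, "ax": -0.149, "ay": 0, "az": 0}]'

```text
t: 14.0
ee_pos: [0.5071, 0.1092, 0.2116]
tcp_rot: [-0.426, -0.555, -0.429, 0.571]
force: [-0.1, -0.2, 0.0]
width: 0.0849
```

```bash
python3 - <<'E'
from h import *
plan(.5585,.095,.17,74.3)
E
```

```text
t 14.0 pos [0.5071 0.1092 0.2116] jawyaw -105.5 j6 0.78 w 0.0849 F [-0.1 -0.2  0. ]
 turn total [0.003 0.015 0.016]  shift now-axes [40.7 54.  -0.7]  shift after-turn axes [41.6 53.3 -0.2]
```

>>> send_rows --rows '[{"jaw": 85, "x": 10, "y": 25, "z": 0, "ax": 0, "ay": 0.01, "az": 0.01}, {"jaw": 85, "x": 15, "y": 22, "z": 0, "ax": 0, "ay": 0.005, "az": 0.005}, {"jaw": 70, "x": 12, "y": 8, "z": 0, "ax": 0, "ay": 0, "az": 0}, {"jaw": 60, "x": 0, "y": 0, "z": 0, "ax": 0, "ay": 0, "az": 0}, {"jaw": 60, "x": 0, "y": 0, "z": 0, "ax": 0, "ay": 0, "az": 0}]'

```text
t: 14.5
ee_pos: [0.5567, 0.0912, 0.1654]
tcp_rot: [-0.426, -0.558, -0.43, 0.568]
force: [-0.2, 1.1, 0.1]
width: 0.0602
```

```bash
python3 - <<'E'
from h import *
wm("well_insert",0,"w5")
plan(.5585,.095,.042,74.3)
E
```

```text
well_insert 0.74 px 250.0 193.0 1636 1203 [0.0059 0.0613 0.0624 0.0629] [0.5593 0.097  0.0605] [0.0289 0.0296 0.0069]
    [array([559.3,  96.9]), array([29. , 29.1]), np.float64(25.1)]
t 14.6 pos [0.5566 0.0915 0.1661] jawyaw -105.5 j6 0.85 w 0.0598 F [-0.6  0.3 -0.4]
 turn total [0.004 0.006 0.012]  shift now-axes [124.    2.3  -4.6]  shift after-turn axes [124.1   0.9  -3.9]
```

View pics/w5.png

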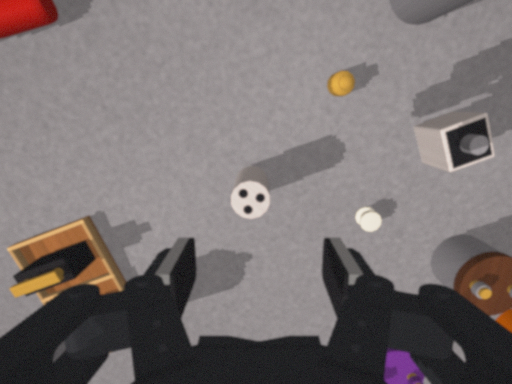

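The insert is at (250,199), measured at (0.559, 0.0968), 1.5 mm off the top-camera value.

>>> send_rows --rows '[{"jaw": 60, "x": 30, "y": 1, "z": -5, "ax": 0, "ay": 0.006, "az": 0.01}, {"jaw": 60, "x": 35, "y": 1, "z": -3, "ax": 0, "ay": 0.003, "az": 0.005}, {"jaw": 60, "x": 20, "y": 0, "z": 0, "ax": 0, "ay": 0, "az": 0}, {"jaw": 60, "x": 0, "y": 0, "z": 0, "ax": 0, "ay": 0, "az": 0}]'

```text
t: 15.0
ee_pos: [0.5618, 0.1016, 0.084]
tcp_rot: [0.431, 0.567, 0.428, -0.557]
force: [-1.0, 0.5, 0.1]
width: 0.0601
```

```bash
python3 - <<'E'
from h import *
plan(.559,.0965,.042,74.3)
E
```

```text
t 15.0 pos [0.5618 0.1016 0.084 ] jawyaw -105.3 j6 0.84 w 0.0601 F [-1.   0.5  0.1]
 turn total [ 0.007 -0.01  -0.012]  shift now-axes [41.9 -1.9  6.1]  shift after-turn axes [42.  -1.3  5.7]
```

>>> send_rows --rows '[{"jaw": 60, "x": 12, "y": -1, "z": 5, "ax": 0, "ay": -0.008, "az": -0.01}, {"jaw": 60, "x": 15, "y": 0, "z": 1, "ax": 0, "ay": -0.002, "az": -0.002}, {"jaw": 60, "x": 12, "y": 0, "z": 0, "ax": 0, "ay": 0, "az": 0}, {"jaw": 60, "x": 2, "y": 0, "z": 0, "ax": 0, "ay": 0, "az": 0}]'

```text
t: 15.4
ee_pos: [0.5616, 0.0974, 0.0458]
tcp_rot: [0.431, 0.564, 0.429, -0.559]
force: [-0.2, -0.5, -0.5]
width: 0.0604
```

```bash
python3 - <<'E'
from h import *
plan(.559,.0965,.042,74.3)
E
```

```text
t 15.4 pos [0.5616 0.0974 0.0458] jawyaw -105.1 j6 0.85 w 0.0604 F [-0.2 -0.5 -0.5]
 turn total [ 0.01  -0.004 -0.006]  shift now-axes [ 3.8 -2.3  1.6]  shift after-turn axes [ 3.8 -2.2  1.6]
```

>>> send_rows --rows '[{"jaw": 60, "x": 3, "y": -2, "z": 1.5, "ax": 0.008, "ay": -0.004, "az": -0.006}, {"jaw": 50, "x": 1, "y": -1, "z": 0, "ax": 0, "ay": 0, "az": 0}, {"jaw": 40, "x": 0, "y": 0, "z": 0, "ax": 0, "ay": 0, "az": 0}, {"jaw": 30, "x": 0, "y": 0, "z": 0, "ax": 0, "ay": 0, "az": 0}, {"jaw": 18, "x": 0, "y": 0, "z": 0, "ax": 0, "ay": 0, "az": 0}, {"jaw": 18, "x": 0, "y": 0, "z": 0, "ax": 0, "ay": 0, "az": 0}, {"jaw": 18, "x": 0, "y": 0, "z": 0, "ax": 0, "ay": 0, "az": 0}]'

```text
t: 16.1
ee_pos: [0.5591, 0.0971, 0.0436]
tcp_rot: [0.428, 0.564, 0.427, -0.562]
force: [-1.0, 0.0, -1.4]
width: 0.0288
```

```bash
python3 - <<'E'
from h import *
plan(.5385,-.3218,.17,74.3)
E
```

```text
t 16.1 pos [0.5591 0.0971 0.0436] jawyaw -105.6 j6 0.84 w 0.0288 F [-1.   0.  -1.4]
 turn total [ 0.001 -0.002 -0.003]  shift now-axes [-126.8   93.4  408.7]  shift after-turn axes [-126.4   93.5  408.8]
```

>>> send_rows --rows '[{"jaw": 18, "x": -30, "y": 0, "z": 0, "ax": 0, "ay": 0, "az": 0}, {"jaw": 18, "x": -45, "y": 0, "z": 0, "ax": 0, "ay": 0, "az": 0}, {"jaw": 18, "x": -40, "y": 5, "z": 20, "ax": 0, "ay": 0, "az": 0}, {"jaw": 18, "x": -10, "y": 10, "z": 40, "ax": 0, "ay": 0, "az": 0}, {"jaw": 18, "x": 0, "y": 10, "z": 45, "ax": 0, "ay": 0, "az": 0}, {"jaw": 18, "x": 0, "y": 10, "z": 45, "ax": 0, "ay": 0, "az": 0}, {"jaw": 18, "x": 0, "y": 10, "z": 45, "ax": 0, "ay": 0, "az": 0}, {"jaw": 18, "x": 0, "y": 10, "z": 45, "ax": 0, "ay": 0, "az": 0}]'

```text
t: 16.9
ee_pos: [0.5484, -0.1518, 0.1742]
tcp_rot: [0.432, 0.562, 0.429, -0.56]
force: [0.6, 0.0, -0.5]
width: 0.0287
```

```bash
python3 - <<'E'
from h import *
plan(.5385,-.3218,.15,74.3)
E
```

```text
t 16.9 pos [ 0.5484 -0.1518  0.1742] jawyaw -105.0 j6 1.29 w 0.0287 F [ 0.6  0.  -0.5]
 turn total [ 0.013 -0.    -0.005]  shift now-axes [ 24.3  34.2 166.8]  shift after-turn axes [ 24.2  36.5 166.3]
```

>>> send_rows --rows '[{"jaw": 18, "x": 0, "y": 10, "z": 45, "ax": 0.005, "ay": 0, "az": -0.003}, {"jaw": 18, "x": 0, "y": 10, "z": 45, "ax": 0.005, "ay": 0, "az": -0.002}, {"jaw": 18, "x": 0, "y": 8, "z": 40, "ax": 0, "ay": 0, "az": 0}, {"jaw": 18, "x": 10, "y": 6, "z": 25, "ax": 0, "ay": 0, "az": 0}, {"jaw": 18, "x": 10, "y": 2, "z": 8, "ax": 0, "ay": 0, "az": 0}, {"jaw": 18, "x": 5, "y": 0, "z": 0, "ax": 0, "ay": 0, "az": 0}]'

```text
t: 17.5
ee_pos: [0.5367, -0.3306, 0.1475]
tcp_rot: [0.425, 0.565, 0.426, -0.565]
force: [-0.6, 0.4, -1.9]
width: 0.0286
```

```bash
python3 - <<'E'
from h import *
o=ctrl.get_obs();p,d=ctrl.camera("wrist");save("w6",p)
plan(.5385,-.3218,.0476,74.3)
E
```

```text
t 17.55 pos [ 0.5364 -0.3297  0.1467] jawyaw -106.0 j6 1.59 w 0.0286 F [-0.4 -0.2 -2.5]
 turn total [-0.005 -0.001  0.002]  shift now-axes [99.1  0.  -8.1]  shift after-turn axes [99.1 -0.1 -8.2]
```

View pics/w6.png

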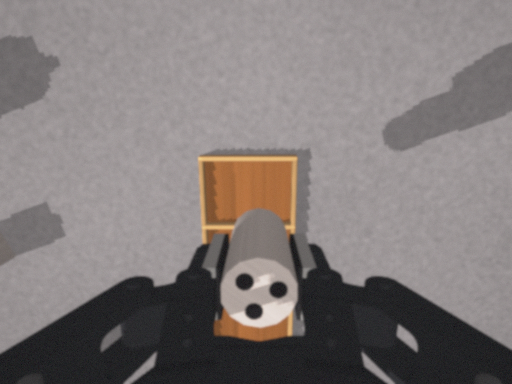

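The insert will come down inside the far narrow compartment (rows 158–225).

>>> send_rows --rows '[{"jaw": 18, "x": 25, "y": 0, "z": -6, "ax": 0, "ay": 0, "az": 0}, {"jaw": 18, "x": 30, "y": 0, "z": -4, "ax": 0, "ay": 0, "az": 0}, {"jaw": 18, "x": 22, "y": 0, "z": 0, "ax": 0, "ay": 0, "az": 0}, {"jaw": 18, "x": 5, "y": 0, "z": 0, "ax": 0, "ay": 0, "az": 0}, {"jaw": 18, "x": 0, "y": 0, "z": 0, "ax": 0, "ay": 0, "az": 0}]'

```text
t: 18.05
ee_pos: [0.5417, -0.3134, 0.0645]
tcp_rot: [0.428, 0.563, 0.428, -0.562]
force: [0.7, -0.1, -0.4]
width: 0.0287
```

```bash
python3 - <<'E'
from h import *
plan(.5385,-.3218,.0476,74.3)
E
```

```text
t 18.05 pos [ 0.5417 -0.3134  0.0645] jawyaw -105.5 j6 1.57 w 0.0287 F [ 0.7 -0.1 -0.4]
 turn total [ 0.003 -0.001 -0.001]  shift now-axes [16.9 -0.9  9. ]  shift after-turn axes [16.9 -0.8  9. ]
```

>>> send_rows --rows '[{"jaw": 18, "x": 5, "y": 0, "z": 6, "ax": 0, "ay": 0, "az": 0}, {"jaw": 18, "x": 5, "y": 0, "z": 0, "ax": 0, "ay": 0, "az": 0}, {"jaw": 18, "x": 4, "y": 0, "z": 0, "ax": 0, "ay": 0, "az": 0}, {"jaw": 18, "x": 2, "y": 0, "z": 0, "ax": 0, "ay": 0, "az": 0}, {"jaw": 18, "x": 0, "y": 0, "z": 0, "ax": 0, "ay": 0, "az": 0}]'

```text
t: 18.55
ee_pos: [0.5428, -0.3195, 0.0517]
tcp_rot: [0.431, 0.564, 0.426, -0.56]
force: [0.7, 0.1, -1.8]
width: 0.0286
```

```bash
python3 - <<'E'
from h import *
plan(.5385,-.3218,.0476,74.3)
E
```

```text
t 18.55 pos [ 0.5428 -0.3195  0.0517] jawyaw -105.4 j6 1.58 w 0.0286 F [ 0.7  0.1 -1.8]
 turn total [ 0.006 -0.    -0.009]  shift now-axes [ 4.1 -3.6  3.4]  shift after-turn axes [ 4.1 -3.6  3.4]
```

>>> send_rows --rows '[{"jaw": 18, "x": 2, "y": -3, "z": 2, "ax": 0, "ay": 0, "az": -0.008}, {"jaw": 18, "x": 2, "y": 0, "z": 0, "ax": 0, "ay": 0, "az": 0}, {"jaw": 18, "x": 1, "y": 0, "z": 0, "ax": 0, "ay": 0, "az": 0}]'

```text
t: 18.85
ee_pos: [0.5396, -0.3211, 0.0475]
tcp_rot: [0.429, 0.563, 0.428, -0.562]
force: [-1.8, 3.0, 5.3]
width: 0.0289
```

```bash
python3 - <<'E'
from h import *
plan(.5385,-.3218,.0476,74.3)
E
```

```text
t 18.85 pos [ 0.5396 -0.3211  0.0475] jawyaw -105.4 j6 1.58 w 0.0289 F [-1.8  3.   5.3]
 turn total [ 0.005 -0.    -0.001]  shift now-axes [-0.1 -0.8  0.9]  shift after-turn axes [-0.1 -0.8  0.9]
```

Contact with the floor (+5 N). Release and lift.

>>> send_rows --rows '[{"jaw": 40, "x": 0, "y": 0, "z": 0, "ax": 0, "ay": 0, "az": 0}, {"jaw": 50, "x": 0, "y": 0, "z": 0, "ax": 0, "ay": 0, "az": 0}, {"jaw": 55, "x": 0, "y": 0, "z": 0, "ax": 0, "ay": 0, "az": 0}, {"jaw": 60, "x": -20, "y": 0, "z": 0, "ax": 0, "ay": 0, "az": 0}, {"jaw": 70, "x": -40, "y": 0, "z": 0, "ax": 0, "ay": 0, "az": 0}, {"jaw": 85, "x": -40, "y": 0, "z": 0, "ax": 0, "ay": 0, "az": 0}, {"jaw": 85, "x": -30, "y": 0, "z": 0, "ax": 0, "ay": 0, "az": 0}, {"jaw": 85, "x": 0, "y": 0, "z": 0, "ax": 0, "ay": 0, "az": 0}]'

```text
t: 19.65
ee_pos: [0.5395, -0.3215, 0.1816]
tcp_rot: [-0.429, -0.562, -0.429, 0.563]
force: [0.1, -0.8, -0.0]
width: 0.0852
```

```bash
python3 - <<'E'
from h import *
wm("well_insert",.004,"w7")
plan(.5543,-.076,.16,95)
E
```

```text
well_insert 0.87 px 258.0 192.0 1486 1094 [0.007  0.0654 0.0665 0.0671] [ 0.5396 -0.3208  0.0643] [0.0293 0.0295 0.0066]
    [array([ 539.5, -320.7]), array([28.4, 29.9]), np.float64(74.8)]
t 19.75 pos [ 0.5373 -0.3203  0.1771] jawyaw -105.4 j6 1.58 w 0.0847 F [-0.5  0.  -1.5]
 turn total [-0.356 -0.002  0.008]  shift now-axes [  17.7  -48.5 -240. ]  shift after-turn axes [  17.1   38.2 -241.9]
```

View pics/w7.png

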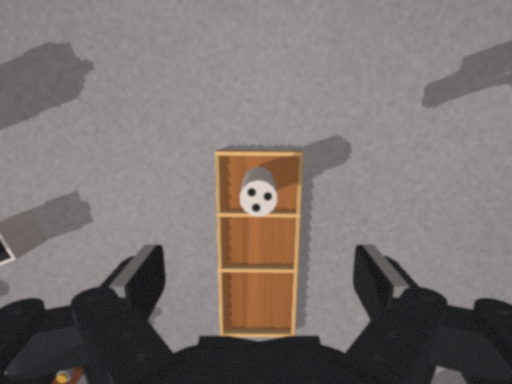

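The insert stands in the far compartment at (258,197). Next, the adapter box.

>>> send_rows --rows '[{"jaw": 85, "x": 0, "y": 0, "z": -20, "ax": -0.12, "ay": 0, "az": 0}, {"jaw": 85, "x": 0, "y": 0, "z": -35, "ax": -0.12, "ay": 0, "az": 0}, {"jaw": 85, "x": 0, "y": 8, "z": -45, "ax": -0.11, "ay": 0, "az": 0}, {"jaw": 85, "x": 0, "y": 10, "z": -45, "ax": 0, "ay": 0, "az": 0}, {"jaw": 75, "x": 0, "y": 8, "z": -45, "ax": 0, "ay": 0, "az": 0}, {"jaw": 65, "x": 0, "y": 5, "z": -35, "ax": 0, "ay": 0, "az": 0}, {"jaw": 65, "x": 10, "y": 0, "z": -5, "ax": 0, "ay": 0, "az": 0}, {"jaw": 65, "x": 0, "y": 0, "z": 0, "ax": 0, "ay": 0, "az": 0}]'

```text
t: 20.55
ee_pos: [0.5613, -0.0822, 0.1529]
tcp_rot: [0.512, 0.471, 0.532, -0.483]
force: [-1.1, -0.1, -0.4]
width: 0.0648
```

```bash
python3 - <<'E'
from h import *
wm("adapter_box",0,"w8")
plan(.5543,-.076,.03,95.5)
E
```

```text
adapter_box 0.66 px 250.0 199.0 2619 1786 [0.0023 0.045  0.0557 0.0573] [ 0.5532 -0.0743  0.045 ] [0.0383 0.0381 0.01  ]
    [array([553. , -74.2]), array([36. , 35.3]), np.float64(5.6)]
t 20.65 pos [ 0.5626 -0.0836  0.1546] jawyaw -84.9 j6 1.53 w 0.0646 F [ 0.6 -1.2 -0.4]
 turn total [-0.007 -0.008  0.028]  shift now-axes [124.8  -4.   -7.3]  shift after-turn axes [124.6  -7.5  -8.3]
```

View pics/w8.png

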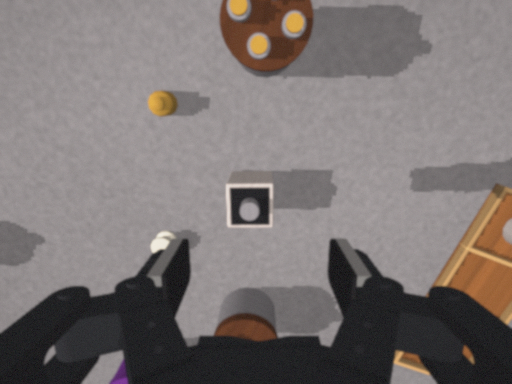

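The box is at (250,206), measured at (0.5535, −0.0748), yaw 5.5°.

>>> send_rows --rows '[{"jaw": 65, "x": 15, "y": -6, "z": -7, "ax": 0, "ay": -0.006, "az": 0.02}, {"jaw": 65, "x": 30, "y": -1, "z": -1, "ax": 0, "ay": 0, "az": 0.005}, {"jaw": 65, "x": 25, "y": 0, "z": 0, "ax": 0, "ay": 0, "az": 0}, {"jaw": 65, "x": 5, "y": 0, "z": 0, "ax": 0, "ay": 0, "az": 0}, {"jaw": 65, "x": 0, "y": 0, "z": 0, "ax": 0, "ay": 0, "az": 0}]'

```text
t: 21.15
ee_pos: [0.5554, -0.0832, 0.0789]
tcp_rot: [0.52, 0.48, 0.519, -0.479]
force: [-0.0, 0.7, 0.5]
width: 0.0652
```

```bash
python3 - <<'E'
from h import *
plan(.5535,-.075,.03,95.5)
E
```

```text
t 21.15 pos [ 0.5554 -0.0832  0.0789] jawyaw -85.4 j6 1.51 w 0.0652 F [-0.   0.7  0.5]
 turn total [-0.017 -0.    -0.001]  shift now-axes [48.9 -1.3 -8.3]  shift after-turn axes [48.9 -1.1 -8.3]
```

>>> send_rows --rows '[{"jaw": 65, "x": 10, "y": -1, "z": -7, "ax": -0.015, "ay": 0, "az": 0}, {"jaw": 65, "x": 10, "y": 0, "z": -2, "ax": 0, "ay": 0, "az": 0}, {"jaw": 65, "x": 2, "y": 0, "z": 0, "ax": 0, "ay": 0, "az": 0}]'

```text
t: 21.45
ee_pos: [0.5557, -0.0749, 0.0581]
tcp_rot: [0.525, 0.478, 0.521, -0.474]
force: [-0.6, 0.6, -0.2]
width: 0.0649
```

```bash
python3 - <<'E'
from h import *
plan(.5535,-.075,.03,95.5)
E
```

```text
t 21.45 pos [ 0.5557 -0.0749  0.0581] jawyaw -84.6 j6 1.51 w 0.0649 F [-0.6  0.6 -0.2]
 turn total [-0.002  0.    -0.007]  shift now-axes [28.1 -2.4 -0.1]  shift after-turn axes [28.1 -2.2 -0.1]
```

>>> send_rows --rows '[{"jaw": 65, "x": 10, "y": -2, "z": 0, "ax": 0, "ay": 0, "az": -0.006}, {"jaw": 65, "x": 12, "y": 0, "z": 0, "ax": 0, "ay": 0, "az": 0}, {"jaw": 65, "x": 6, "y": 0, "z": 0, "ax": 0, "ay": 0, "az": 0}, {"jaw": 65, "x": 0, "y": 0, "z": 0, "ax": 0, "ay": 0, "az": 0}]'

```text
t: 21.85
ee_pos: [0.554, -0.0747, 0.028]
tcp_rot: [0.523, 0.476, 0.523, -0.476]
force: [-0.6, -0.4, 0.5]
width: 0.0644
```

```bash
python3 - <<'E'
from h import *
plan(.5535,-.075,.03,95.5)
E
```

```text
t 21.85 pos [ 0.554  -0.0747  0.028 ] jawyaw -84.6 j6 1.51 w 0.0644 F [-0.6 -0.4  0.5]
 turn total [-0.001  0.    -0.001]  shift now-axes [-2.  -0.6  0.3]  shift after-turn axes [-2.  -0.6  0.3]
```

>>> send_rows --rows '[{"jaw": 50, "x": -2, "y": 0, "z": 0, "ax": 0, "ay": 0, "az": 0}, {"jaw": 40, "x": 0, "y": 0, "z": 0, "ax": 0, "ay": 0, "az": 0}, {"jaw": 25, "x": 0, "y": 0, "z": 0, "ax": 0, "ay": 0, "az": 0}, {"jaw": 25, "x": 0, "y": 0, "z": 0, "ax": 0, "ay": 0, "az": 0}, {"jaw": 25, "x": 0, "y": 0, "z": 0, "ax": 0, "ay": 0, "az": 0}]'

```text
t: 22.35
ee_pos: [0.5545, -0.0747, 0.0306]
tcp_rot: [0.524, 0.476, 0.523, -0.475]
force: [0.2, -0.0, -1.4]
width: 0.0357
```

```bash
python3 - <<'E'
from h import *
plan(.4807,-.3056,.15,74.3)
E
```

```text
t 22.35 pos [ 0.5545 -0.0747  0.0306] jawyaw -84.6 j6 1.51 w 0.0357 F [ 0.2 -0.  -1.4]
 turn total [ 0.369 -0.    -0.002]  shift now-axes [-119.5  -95.1  222.9]  shift after-turn axes [-119.4   -8.6  242.3]
```

>>> send_rows --rows '[{"jaw": 25, "x": -30, "y": 0, "z": 0, "ax": 0, "ay": 0, "az": 0}, {"jaw": 25, "x": -45, "y": 0, "z": 0, "ax": 0, "ay": 0, "az": 0}, {"jaw": 25, "x": -35, "y": 0, "z": 0, "ax": 0.12, "ay": 0, "az": 0}, {"jaw": 25, "x": 0, "y": 0, "z": 20, "ax": 0.125, "ay": 0, "az": 0}, {"jaw": 25, "x": 0, "y": 0, "z": 40, "ax": 0.12, "ay": 0, "az": 0}, {"jaw": 25, "x": 0, "y": 0, "z": 45, "ax": 0, "ay": 0, "az": 0}, {"jaw": 25, "x": 0, "y": 0, "z": 45, "ax": 0, "ay": 0, "az": 0}, {"jaw": 25, "x": 0, "y": 0, "z": 40, "ax": 0, "ay": 0, "az": 0}]'

```text
t: 23.15
ee_pos: [0.5113, -0.2603, 0.1453]
tcp_rot: [0.427, 0.565, 0.426, -0.563]
force: [0.5, -0.9, -2.1]
width: 0.0351
```

```bash
python3 - <<'E'
from h import *
plan(.4807,-.3056,.12,74.3)
E
```

```text
t 23.15 pos [ 0.5113 -0.2603  0.1453] jawyaw -105.8 j6 1.48 w 0.0351 F [ 0.5 -0.9 -2.1]
 turn total [-0.002 -0.001 -0.003]  shift now-axes [ 25.3 -17.2  51.9]  shift after-turn axes [ 25.3 -17.3  51.9]
```

>>> send_rows --rows '[{"jaw": 25, "x": 0, "y": -8, "z": 30, "ax": 0, "ay": 0, "az": 0}, {"jaw": 25, "x": 5, "y": -7, "z": 15, "ax": 0, "ay": 0, "az": 0}, {"jaw": 25, "x": 10, "y": -2, "z": 2, "ax": 0, "ay": 0, "az": 0}, {"jaw": 25, "x": 5, "y": 0, "z": 0, "ax": 0, "ay": 0, "az": 0}, {"jaw": 25, "x": 0, "y": 0, "z": 0, "ax": 0, "ay": 0, "az": 0}]'

```text
t: 23.65
ee_pos: [0.4781, -0.3063, 0.1232]
tcp_rot: [0.424, 0.566, 0.424, -0.565]
force: [0.5, 0.2, -0.5]
width: 0.0355
```

```bash
python3 - <<'E'
from h import *
plan(.4807,-.3056,.0346,74.3)
E
```

```text
t 23.65 pos [ 0.4781 -0.3063  0.1232] jawyaw -106.3 j6 1.57 w 0.0355 F [ 0.5  0.2 -0.5]
 turn total [-0.01  -0.001 -0.002]  shift now-axes [88.7  2.1 -1.3]  shift after-turn axes [88.6  2.3 -1.4]
```

>>> send_rows --rows '[{"jaw": 25, "x": 25, "y": 2, "z": -1, "ax": -0.01, "ay": 0, "az": 0}, {"jaw": 25, "x": 30, "y": 0, "z": 0, "ax": 0, "ay": 0, "az": 0}, {"jaw": 25, "x": 12, "y": 0, "z": 0, "ax": 0, "ay": 0, "az": 0}, {"jaw": 25, "x": 0, "y": 0, "z": 0, "ax": 0, "ay": 0, "az": 0}]'

```text
t: 24.05
ee_pos: [0.4848, -0.3033, 0.0559]
tcp_rot: [0.431, 0.564, 0.427, -0.561]
force: [-0.2, 0.3, -1.2]
width: 0.0356
```

```bash
python3 - <<'E'
from h import *
plan(.4807,-.3056,.0346,74.3)
E
```

```text
t 24.05 pos [ 0.4848 -0.3033  0.0559] jawyaw -105.3 j6 1.58 w 0.0356 F [-0.2  0.3 -1.2]
 turn total [ 0.007 -0.    -0.006]  shift now-axes [21.3 -3.5  3.3]  shift after-turn axes [21.3 -3.3  3.3]
```

>>> send_rows --rows '[{"jaw": 25, "x": 6, "y": -2.5, "z": 2, "ax": 0.004, "ay": 0, "az": -0.005}, {"jaw": 25, "x": 7, "y": 0, "z": 0, "ax": 0, "ay": 0, "az": 0}, {"jaw": 25, "x": 4, "y": 0, "z": 0, "ax": 0, "ay": 0, "az": 0}, {"jaw": 25, "x": 1, "y": 0, "z": 0, "ax": 0, "ay": 0, "az": 0}]'

```text
t: 24.45
ee_pos: [0.4845, -0.3046, 0.0397]
tcp_rot: [0.43, 0.564, 0.426, -0.561]
force: [0.2, 0.2, -1.7]
width: 0.0351
```

```bash
python3 - <<'E'
from h import *
plan(.4807,-.3056,.0346,74.3)
E
```

```text
t 24.45 pos [ 0.4845 -0.3046  0.0397] jawyaw -105.4 j6 1.58 w 0.0351 F [ 0.2  0.2 -1.7]
 turn total [ 0.005  0.001 -0.007]  shift now-axes [ 5.  -3.5  1.9]  shift after-turn axes [ 5.1 -3.4  2. ]
```

>>> send_rows --rows '[{"jaw": 25, "x": 2, "y": -3, "z": 1, "ax": 0.004, "ay": 0, "az": -0.007}, {"jaw": 25, "x": 2, "y": -1, "z": 0, "ax": 0, "ay": 0, "az": 0}, {"jaw": 25, "x": 1.5, "y": 0, "z": 0, "ax": 0, "ay": 0, "az": 0}]'

```text
t: 24.75
ee_pos: [0.4806, -0.3049, 0.0348]
tcp_rot: [0.428, 0.564, 0.427, -0.563]
force: [-0.2, -1.0, -0.8]
width: 0.0352
```

```bash
python3 - <<'E'
from h import *
plan(.4807,-.3056,.0346,74.3)
E
```

```text
t 24.75 pos [ 0.4806 -0.3049  0.0348] jawyaw -105.7 j6 1.58 w 0.0352 F [-0.2 -1.  -0.8]
 turn total [ 0.     0.001 -0.001]  shift now-axes [0.2 0.2 0.6]  shift after-turn axes [0.2 0.2 0.6]
```

>>> send_rows --rows '[{"jaw": 25, "x": 1, "y": 0, "z": 0, "ax": 0, "ay": 0, "az": 0}, {"jaw": 40, "x": 0, "y": 0, "z": 0, "ax": 0, "ay": 0, "az": 0}, {"jaw": 50, "x": 0, "y": 0, "z": 0, "ax": 0, "ay": 0, "az": 0}, {"jaw": 50, "x": 0, "y": 0, "z": 0, "ax": 0, "ay": 0, "az": 0}, {"jaw": 50, "x": -20, "y": 0, "z": 0, "ax": 0, "ay": 0, "az": 0}, {"jaw": 60, "x": -40, "y": 0, "z": 0, "ax": 0, "ay": 0, "az": 0}, {"jaw": 85, "x": -45, "y": 0, "z": 0, "ax": 0, "ay": 0, "az": 0}, {"jaw": 85, "x": -20, "y": 0, "z": 0, "ax": 0, "ay": 0, "az": 0}]'

```text
t: 25.55
ee_pos: [0.4791, -0.3046, 0.16]
tcp_rot: [-0.426, -0.562, -0.429, 0.565]
force: [1.0, -0.2, 0.6]
width: 0.0845
```

```bash
python3 - <<'E'
from h import *
wm("adapter_box",.004,"w9")
plan(.4265,-.0825,.16,74.3)
E
```

```text
adapter_box 0.69 px 258.0 193.0 2474 1771 [0.0091 0.049  0.0599 0.0612] [ 0.4798 -0.3042  0.0494] [0.0429 0.0427 0.0089]
    [array([ 479.8, -304.2]), array([35.9, 35.4]), np.float64(74.3)]
adapter_box 0.45 px 258.0 115.0 1615 0 [0.0041 0.0656 0.0665 0.0671]  
t 25.65 pos [ 0.4796 -0.3047  0.1599] jawyaw -105.7 j6 1.58 w 0.0854 F [ 0.   0.3 -0.6]
 turn total [0.    0.001 0.004]  shift now-axes [   0.2 -111.2 -199.6]  shift after-turn axes [-1.000e-01 -1.112e+02 -1.995e+02]
```

View pics/w9.png

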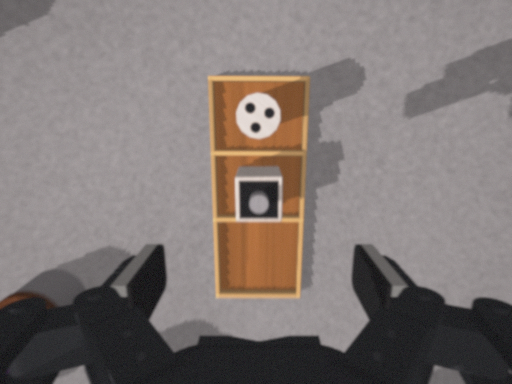

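The box is in the middle compartment at (258,195). Next, the short can.

>>> send_rows --rows '[{"jaw": 85, "x": 0, "y": -20, "z": -40, "ax": 0, "ay": 0, "az": 0}, {"jaw": 85, "x": 0, "y": -23, "z": -40, "ax": 0, "ay": 0, "az": 0}, {"jaw": 85, "x": 0, "y": -23, "z": -40, "ax": 0, "ay": 0, "az": 0}, {"jaw": 85, "x": 0, "y": -22, "z": -40, "ax": 0, "ay": 0, "az": 0}, {"jaw": 85, "x": 0, "y": -18, "z": -30, "ax": 0, "ay": 0, "az": 0}, {"jaw": 85, "x": 0, "y": -4, "z": -6, "ax": 0, "ay": 0, "az": 0}, {"jaw": 85, "x": 0, "y": 0, "z": 0, "ax": 0, "ay": 0, "az": 0}]'

```text
t: 26.35
ee_pos: [0.4223, -0.0803, 0.1546]
tcp_rot: [-0.423, -0.562, -0.428, 0.567]
force: [0.3, -0.9, 0.8]
width: 0.0847
```

```bash
python3 - <<'E'
from h import *
wm("can_short",0,"w10")
plan(.4265,-.0825,.035,74.3)
E
```

```text
can_short 0.79 px 337.0 280.0 3247 1803 [0.0007 0.0493 0.0509 0.0634] [ 0.3253 -0.122   0.0499] [0.0585 0.0347 0.0098]
    [array([ 325.1, -121.8]), array([58.5, 34.2]), np.float64(1.1)]
can_short 0.77 px 182.0 295.0 3842 2287 [0.0025 0.0495 0.051  0.0636] [0.3534 0.0123 0.0499] [0.0573 0.051  0.0098]
    [array([348.8,   9.7]), array([41.1, 59.5]), np.float64(53.8)]
t 26.45 pos [ 0.4229 -0.0813  0.1547] jawyaw -106.1 j6 1.1 w 0.0852 F [ 0.  -0.3  0.9]
 turn total [-0.007  0.002  0.01 ]  shift now-axes [ 1.196e+02  5.000e+00 -1.000e-01]  shift after-turn axes [119.7   3.8   0.2]
```

View pics/w10.png

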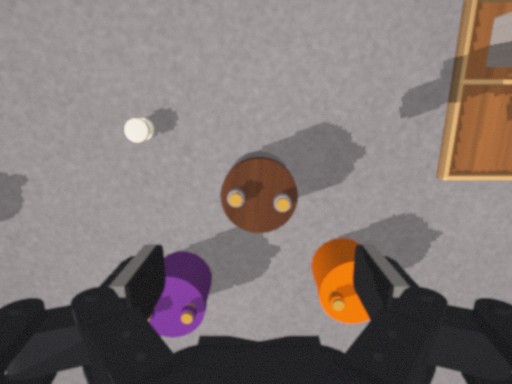

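```bash
python3 - <<'E'
from h import *
o=ctrl.get_obs();p,d=ctrl.camera("wrist");W=world("wrist",d,toolT(o))
w=W[150:240,210:310].reshape(-1,3);t=w[abs(w[:,2]-.05)<.004]
print(len(t),((t.min(0)+t.max(0))/2).round(4),np.ptp(t,axis=0).round(4),cv2.minEnclosingCircle((t[:,:2]*1000).astype(np.float32)))
plan(.4265,-.0825,.035,74.3)
E
```

```text
4049 [ 0.4251 -0.0808  0.05  ] [0.0582 0.058  0.0079] ((425.1231384277344, -80.95735168457031), 29.18866539001465)
t 26.5 pos [ 0.4232 -0.0817  0.1548] jawyaw -106.1 j6 1.1 w 0.0847 F [-0.9  0.4  1.2]
 turn total [-0.008  0.002  0.01 ]  shift now-axes [119.8   4.6  -0.4]  shift after-turn axes [ 1.198e+02  3.400e+00 -1.000e-01]
```

The brown-collared can at (259,194), two posts, is the wanted one. The network only named the decoys here. It measures (0.4255, −0.0815), top at 50 mm.

>>> send_rows --rows '[{"jaw": 85, "x": 25, "y": 3, "z": -1, "ax": -0.006, "ay": 0, "az": 0.01}, {"jaw": 85, "x": 30, "y": 0, "z": 0, "ax": 0, "ay": 0, "az": 0}, {"jaw": 85, "x": 12, "y": 0, "z": 0, "ax": 0, "ay": 0, "az": 0}, {"jaw": 85, "x": 0, "y": 0, "z": 0, "ax": 0, "ay": 0, "az": 0}]'

```text
t: 26.9
ee_pos: [0.4291, -0.0857, 0.0858]
tcp_rot: [0.426, 0.566, 0.423, -0.565]
force: [0.6, -0.2, -0.9]
width: 0.0852
```

```bash
python3 - <<'E'
from h import *
plan(.4257,-.0815,.035,74.3)
E
```

```text
t 26.9 pos [ 0.4291 -0.0857  0.0858] jawyaw -106.2 j6 1.1 w 0.0852 F [ 0.6 -0.2 -0.9]
 turn total [-0.009  0.001 -0.004]  shift now-axes [50.8 -4.7 -3.2]  shift after-turn axes [50.8 -4.5 -3.1]
```

>>> send_rows --rows '[{"jaw": 85, "x": 5, "y": -4, "z": -3, "ax": -0.009, "ay": 0, "az": -0.004}, {"jaw": 85, "x": 8, "y": 0, "z": 0, "ax": 0, "ay": 0, "az": 0}, {"jaw": 85, "x": 0, "y": 0, "z": 0, "ax": 0, "ay": 0, "az": 0}]'

```text
t: 27.2
ee_pos: [0.4272, -0.083, 0.0726]
tcp_rot: [0.427, 0.564, 0.426, -0.564]
force: [0.1, 0.0, 0.5]
width: 0.0845
```

```bash
python3 - <<'E'
from h import *
plan(.4257,-.0815,.035,74.3)
E
```

```text
t 27.2 pos [ 0.4272 -0.083   0.0726] jawyaw -105.9 j6 1.11 w 0.0845 F [0.1 0.  0.5]
 turn total [-0.003  0.001 -0.001]  shift now-axes [37.6 -1.9 -1.1]  shift after-turn axes [37.6 -1.9 -1. ]
```

>>> send_rows --rows '[{"jaw": 85, "x": 12, "y": -2, "z": -1, "ax": 0, "ay": 0, "az": 0}, {"jaw": 85, "x": 14, "y": 0, "z": 0, "ax": 0, "ay": 0, "az": 0}, {"jaw": 85, "x": 8, "y": 0, "z": 0, "ax": 0, "ay": 0, "az": 0}, {"jaw": 85, "x": 2, "y": 0, "z": 0, "ax": 0, "ay": 0, "az": 0}]'

```text
t: 27.6
ee_pos: [0.4282, -0.0813, 0.0376]
tcp_rot: [0.428, 0.566, 0.425, -0.562]
force: [0.4, -0.6, 0.3]
width: 0.0851
```

```bash
python3 - <<'E'
from h import *
plan(.4257,-.0815,.035,74.3)
E
```

```text
t 27.6 pos [ 0.4282 -0.0813  0.0376] jawyaw -105.8 j6 1.1 w 0.0851 F [ 0.4 -0.6  0.3]
 turn total [-0.002 -0.002 -0.008]  shift now-axes [ 2.6 -2.4  0.9]  shift after-turn axes [ 2.6 -2.4  0.9]
```

>>> send_rows --rows '[{"jaw": 85, "x": 3, "y": -2, "z": 0.5, "ax": 0, "ay": 0, "az": -0.006}, {"jaw": 72, "x": 1.5, "y": -1, "z": 0, "ax": 0, "ay": 0, "az": 0}, {"jaw": 62, "x": 0, "y": 0, "z": 0, "ax": 0, "ay": 0, "az": 0}, {"jaw": 50, "x": 0, "y": 0, "z": 0, "ax": 0, "ay": 0, "az": 0}, {"jaw": 44, "x": 0, "y": 0, "z": 0, "ax": 0, "ay": 0, "az": 0}, {"jaw": 44, "x": 0, "y": 0, "z": 0, "ax": 0, "ay": 0, "az": 0}, {"jaw": 44, "x": 0, "y": 0, "z": 0, "ax": 0, "ay": 0, "az": 0}]'

```text
t: 28.3
ee_pos: [0.4256, -0.0808, 0.0341]
tcp_rot: [0.427, 0.565, 0.426, -0.563]
force: [0.3, -0.8, -1.0]
width: 0.0553
```

```bash
python3 - <<'E'
from h import *
plan(.4143,-.287,.15,74.3)
E
```

```text
t 28.3 pos [ 0.4256 -0.0808  0.0341] jawyaw -105.8 j6 1.11 w 0.0553 F [ 0.3 -0.8 -1. ]
 turn total [-0.002 -0.003 -0.003]  shift now-axes [-116.2   45.6  201.2]  shift after-turn axes [-115.9   44.9  201.5]
```

>>> send_rows --rows '[{"jaw": 44, "x": -25, "y": 0, "z": 0, "ax": 0, "ay": 0, "az": 0}, {"jaw": 44, "x": -40, "y": 0, "z": 0, "ax": 0, "ay": 0, "az": 0}, {"jaw": 44, "x": -35, "y": 0, "z": 10, "ax": 0, "ay": 0, "az": 0}, {"jaw": 44, "x": -5, "y": 8, "z": 30, "ax": 0, "ay": 0, "az": 0}, {"jaw": 44, "x": 0, "y": 9, "z": 40, "ax": 0, "ay": 0, "az": 0}, {"jaw": 44, "x": 0, "y": 9, "z": 40, "ax": 0, "ay": 0, "az": 0}, {"jaw": 44, "x": 0, "y": 9, "z": 40, "ax": 0, "ay": 0, "az": 0}, {"jaw": 44, "x": 0, "y": 5, "z": 25, "ax": 0, "ay": 0, "az": 0}]'

```text
t: 29.1
ee_pos: [0.4108, -0.2731, 0.1411]
tcp_rot: [-0.427, -0.563, -0.429, 0.563]
force: [0.8, 0.5, -3.2]
width: 0.0542
```

```bash
python3 - <<'E'
from h import *
plan(.4143,-.287,.11,74.3)
E
```

```text
t 29.1 pos [ 0.4108 -0.2731  0.1411] jawyaw -105.4 j6 1.56 w 0.0542 F [ 0.8  0.5 -3.2]
 turn total [ 0.005 -0.002  0.002]  shift now-axes [31.   7.1 12.5]  shift after-turn axes [31.1  7.1 12.4]
```

>>> send_rows --rows '[{"jaw": 44, "x": 10, "y": 6, "z": 8, "ax": 0.005, "ay": 0, "az": 0}, {"jaw": 44, "x": 15, "y": 0, "z": 0, "ax": 0, "ay": 0, "az": 0}, {"jaw": 44, "x": 10, "y": 0, "z": 0, "ax": 0, "ay": 0, "az": 0}, {"jaw": 44, "x": 0, "y": 0, "z": 0, "ax": 0, "ay": 0, "az": 0}]'

```text
t: 29.5
ee_pos: [0.412, -0.2844, 0.1014]
tcp_rot: [-0.422, -0.565, -0.427, 0.566]
force: [-0.6, 0.4, -3.4]
width: 0.0548
```

```bash
python3 - <<'E'
from h import *
plan(.4143,-.287,.0385,74.3)
E
```

```text
t 29.5 pos [ 0.412  -0.2844  0.1014] jawyaw -106.2 j6 1.57 w 0.0548 F [-0.6  0.4 -3.4]
 turn total [-0.008 -0.003  0.007]  shift now-axes [62.9  3.4  2.1]  shift after-turn axes [62.9  2.9  1.9]
```

>>> send_rows --rows '[{"jaw": 44, "x": 12, "y": 2, "z": 1, "ax": -0.006, "ay": -0.003, "az": 0.006}, {"jaw": 44, "x": 18, "y": 0, "z": 0, "ax": 0, "ay": 0, "az": 0}, {"jaw": 44, "x": 10, "y": 0, "z": 0, "ax": 0, "ay": 0, "az": 0}, {"jaw": 44, "x": 0, "y": 0, "z": 0, "ax": 0, "ay": 0, "az": 0}]'

```text
t: 29.9
ee_pos: [0.4147, -0.2836, 0.0604]
tcp_rot: [-0.427, -0.563, -0.428, 0.563]
force: [0.7, -0.3, -3.9]
width: 0.0547
```

```bash
python3 - <<'E'
from h import *
plan(.4143,-.287,.0385,74.3)
E
```

```text
t 29.9 pos [ 0.4147 -0.2836  0.0604] jawyaw -105.5 j6 1.58 w 0.0547 F [ 0.7 -0.3 -3.9]
 turn total [0.003 0.    0.001]  shift now-axes [21.9  0.5  3.4]  shift after-turn axes [21.9  0.5  3.4]
```

>>> send_rows --rows '[{"jaw": 44, "x": 6, "y": 0, "z": 3, "ax": 0, "ay": 0, "az": 0}, {"jaw": 44, "x": 7, "y": 0, "z": 0, "ax": 0, "ay": 0, "az": 0}, {"jaw": 44, "x": 5, "y": 0, "z": 0, "ax": 0, "ay": 0, "az": 0}, {"jaw": 44, "x": 1, "y": 0, "z": 0, "ax": 0, "ay": 0, "az": 0}]'

```text
t: 30.3
ee_pos: [0.4156, -0.2867, 0.0419]
tcp_rot: [0.429, 0.563, 0.427, -0.562]
force: [0.2, 0.7, -3.9]
width: 0.0546
```

```bash
python3 - <<'E'
from h import *
plan(.4143,-.287,.0385,74.3)
E
```

```text
t 30.3 pos [ 0.4156 -0.2867  0.0419] jawyaw -105.4 j6 1.58 w 0.0546 F [ 0.2  0.7 -3.9]
 turn total [ 0.005  0.001 -0.003]  shift now-axes [ 3.4 -1.2  0.6]  shift after-turn axes [ 3.4 -1.2  0.6]
```

>>> send_rows --rows '[{"jaw": 44, "x": 2, "y": -1, "z": 0, "ax": 0, "ay": 0, "az": -0.003}, {"jaw": 44, "x": 1.5, "y": 0, "z": 0, "ax": 0, "ay": 0, "az": 0}, {"jaw": 44, "x": 1, "y": 0, "z": 0, "ax": 0, "ay": 0, "az": 0}]'

```text
t: 30.6
ee_pos: [0.4149, -0.2866, 0.0382]
tcp_rot: [-0.429, -0.562, -0.428, 0.563]
force: [-2.8, 3.3, 9.6]
width: 0.0547
```

On the floor; release and lift clear.

>>> send_rows --rows '[{"jaw": 60, "x": 0, "y": 0, "z": 0, "ax": 0, "ay": 0, "az": 0}, {"jaw": 70, "x": 0, "y": 0, "z": 0, "ax": 0, "ay": 0, "az": 0}, {"jaw": 75, "x": 0, "y": 0, "z": 0, "ax": 0, "ay": 0, "az": 0}, {"jaw": 78, "x": -15, "y": 0, "z": 0, "ax": 0, "ay": 0, "az": 0}, {"jaw": 80, "x": -40, "y": 0, "z": 0, "ax": 0, "ay": 0, "az": 0}, {"jaw": 85, "x": -45, "y": 0, "z": 0, "ax": 0, "ay": 0, "az": 0}, {"jaw": 85, "x": -45, "y": 0, "z": 0, "ax": 0, "ay": 0, "az": 0}, {"jaw": 85, "x": -30, "y": 0, "z": 0, "ax": 0, "ay": 0, "az": 0}]'

```text
t: 31.4
ee_pos: [0.4145, -0.2867, 0.2173]
tcp_rot: [-0.428, -0.561, -0.43, 0.564]
force: [0.7, 0.1, -0.6]
width: 0.0849
```

>>> send_rows --rows '[{"jaw": 85, "x": 0, "y": -45, "z": 0, "ax": 0, "ay": 0, "az": 0}, {"jaw": 85, "x": 0, "y": 0, "z": 0, "ax": 0, "ay": 0, "az": 0}]'

```text
t: 31.6
ee_pos: [0.3719, -0.2752, 0.2225]
tcp_rot: [0.431, 0.563, 0.426, -0.562]
force: [0.2, 0.1, -0.8]
width: 0.0851
```

```bash
python3 - <<'E'
from h import *
wm("can_short",.004,"w11")
p,d=ctrl.camera("top");save("top1",p);W=world("top",d)
for q,e in(("can_medium",0),("can_short",.004),("can_tall",.004),("shorting_link",.004),("adapter_box",.004),("well_insert",.004)):
    for r in ctrl.masks_of(q,"top")[:3]:
        w=W[r["region"]];w=w[~np.isnan(w[:,0])];t=w[abs(w[:,2]-HH[q]-e)<.005]
        print(q,round(r["confidence"],2),len(t),((t.min(0)+t.max(0))/2).round(4) if len(t) else np.median(w,0).round(3), np.percentile(w[:,2],50).round(4))
print(ctrl.get_obs()["t"])
E
```

```text
can_short 0.9 px 258.0 136.0 3155 2828 [0.0524 0.0539 0.0629 0.0678] [ 0.4146 -0.2858  0.0538] [0.0568 0.0578 0.005 ]
    [array([ 414.1, -286.4]), array([56.8, 56.3]), np.float64(27.8)]
can_short 0.66 px 144.0 243.0 1791 670 [-0.      0.0451  0.0508  0.2169] [ 0.3329 -0.1335  0.054 ] [0.0426 0.0577 0.01  ]
    [array([ 336.1, -136.8]), array([57.6, 34.8]), np.float64(74.0)]
can_short 0.61 px 20.0 260.0 2302 612 [0.0024 0.0349 0.0506 0.06  ] [0.3495 0.0033 0.0539] [0.0495 0.0329 0.0098]
    [array([345.3,  -0.9]), array([20.4, 54.5]), np.float64(62.6)]
can_medium 0.75 285 [ 0.674  -0.0766  0.0779] 0.0781
can_short 0.87 409 [0.3554 0.0138 0.0538] 0.0509
can_short 0.5 139 [ 0.3285 -0.1185  0.0538] 0.0508
can_tall 0.91 311 [0.4655 0.282  0.1091] 0.1085
shorting_link 0.55 84 [0.5348 0.2884 0.0547] 0.0429
32.05
```

View pics/top1.png

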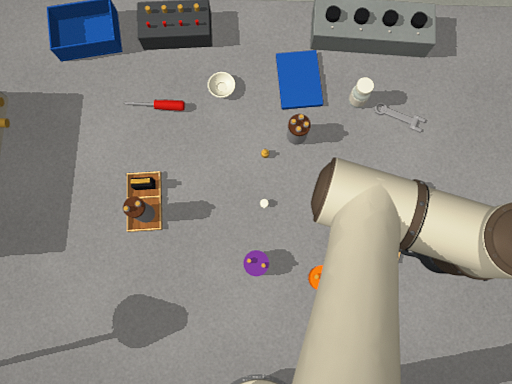

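View pics/w11.png

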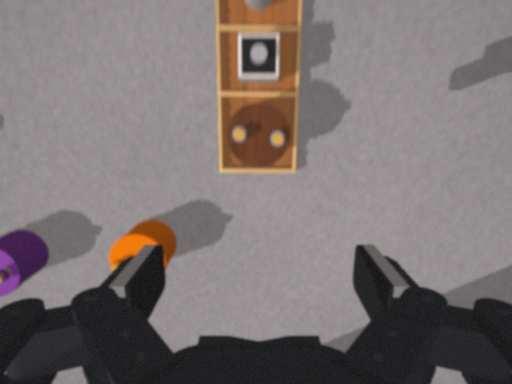

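The short can is at (258,133) in the wide compartment, with the box and insert beside it. In the top view, tray two shows the link and tall can in place, and the medium can hasn't moved.

```bash
python3 - <<'E'
from rig import ctrl
print(ctrl.job_done())
E
```

```text
the job is handed in; nothing more can be done
None
```

Both kits are made up and handed in at about 32 s of the 128 s allowed. I don't have a verdict, since `job_done` reports none.

- **Tray two:** the shorting link is in the narrow compartment and the tall can in the wide one. Their tops measure about 54 and 109 mm, so both stand flat on the tray floor.
- **Tray three:** the short can is in the wide compartment, the adapter box in the middle and the well insert at the far end. Their tops measure about 54, 49 and 66 mm, and each is centred to within about 2 mm.
- **Medium can:** it still measures upright and within 1 mm of its starting position. Neither decoy was touched.
- **Checks that failed or disagreed:**
  - The network once named only the orange and purple decoys as the short can, so I found the real one from its depth and brown collar.
  - In the last top view the arm hid tray three. The short can and box show in the last wrist picture, which cuts the insert off at its edge. The box and insert were fully checked only right after each was placed.

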